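# Click a reference carrier into the tester's dock

### The job

Get the surface tester ready: first lift the contact guard off the stop wall of the dock and hang it by its bent lip over any one rim of the open bin, long leg inside the bin, and let go of it. Then set the reference carrier on the dock's apron and slide it, rounded nose first, fully home against the stop wall until the spring catch clicks shut behind it, and let go. Leave the gauge stand, the knobbed block, the wooden case and the ring gauge where they are.

Things in the scene. Friction and masses are not known exactly. Their poses are not given: they have to be found in the camera images.
- dock: Low black rail base, aluminium bay, white display head behind; fixed. Origin: on the table under the middle of the stop face; x = slide-in direction (apron to head), z up. Its frame, mm: floor 6 thick, 100 wide, x -175 to 40; stop wall x 0 to 4, 60 wide, top z 44; display head x 40 to 165, 115 wide, to z 88; spring housing of the catch x -97 to -63, y 50 to 76, to z 24.
- dock_apron (a point): Middle of the bare apron's top, where the carrier is set down: dock frame (-147, 0, 6) mm. The apron is open from x -175 to -120; there two flared funnel walls (x -119 to -95, top z 25) begin, narrowing from about 76 to 53 mm wide and leading into the bay.
- dock_bay (a point): Middle of the bay floor at the stop face: dock frame (0, 0, 6) mm. Channel 53 mm wide, x -95 to 0, walls to z 25. From x -66 to 0 lips roof its sides (underside z 21, top z 25), leaving a slot 34 mm wide along the middle for the carrier's fin: the carrier only goes in by sliding along +x.
- catch (a joint): Spring catch, steel pawl in the channel's +y wall: 0 = fully out (8 mm into the channel), as at the start; grows in m, to 0.012, as it is pushed to dock +y. Spring 1.8 N at 0, 4.2 N at 8 mm. A carrier sliding to +x pushes its sloping front (dock x -91 to -70) aside with 4 to 12 N; it springs back to 0 behind the carrier only once that is home.
- catch_tip (a point): Tip of the catch at its square back face, half-way up the 10 mm tall pawl: dock frame (-66.5, 18.5, 12.5) mm when out. The carrier is 64 mm long, so it has 2.5 mm of play between this face and the stop face.
- guard: Contact guard, loose, 70 g: steel strip, 24 mm wide, 4 thick, bent as an upside-down J, grey tab on top. Origin: middle of the lip's underside (rests on the rim). Its frame, mm: long leg x -8.5 to -4.5, down to z -34; short leg x 4.5 to 8.5, to z -16; gap 9; lip z 0 to 4; tab 12 (x) by 22 (y), z 4 to 38. Starts hooked on the dock's stop wall, axes as the dock's, long leg in the carrier's way.
- guard_foot (a point): Bottom end of the guard's long leg: guard frame (-6.5, 0, -34) mm.
- bin: Open grey plastic bin, fixed, a few bits flat on its floor. Outside 130 (x) by 100 (y) by 64 mm high, walls 4 mm thick. Origin: centre of its underside; z up; rim at z 64 mm.
- carrier: Reference carrier, loose, 0.14 to 0.28 kg: aluminium slab 64 (x) by 50 (y) by 12 mm with a black upright fin in its middle, 36 (x) by 16 (y), z 12 to 56 mm, to hold it by. Origin: centre of its underside. x points to the nose, the end with two rounded corners (radius 8; the other end is square). Starts flat on the table. Home in the dock frame: x -32 to -34.5, y within 1.5, z 6 mm, axes parallel.
- carrier_nose (a point): Middle of the carrier's nose face: carrier frame (32, 0, 6) mm.
- stand: Bystander, loose: gauge stand, steel foot 90 by 75 by 22 mm, column 242 mm tall in all, dial on a short arm reaching 38 mm to -x of its origin, 195 mm up. Origin: centre of the foot's underside.
- knob_block: Bystander, loose: steel block 60 by 60 by 16 mm with a round black knob (24 mm diameter, top at 46 mm). Origin: centre of its underside.
- case: Bystander, loose: closed wooden case, 70 (x) by 30 (y) by 25 mm high, lying beside the carrier. Origin: centre of its underside.
- ring_gauge: Bystander, loose: steel ring lying flat before the apron, 48 mm outside, 26 mm inside diameter, 18 mm high. Origin: centre of its underside.
Things that resemble listed ones, but are neither listed nor needed, are in the scene too. What is shaped like the carrier but green, red or yellow is not meant.

How it is judged:
By the outcome, as a careful person would: the job done as asked, in the order asked, and still so for the second after the job is handed in, with the robot touching nothing.
It also fails if it takes over 64 s, if anything falls off the work surface, if the arm or the gripper's body presses on something with over 40 N, if the wrist force passes 120 N, or if a joint passes its speed limit or range.

### The arm

A 7-joint arm with a two-finger parallel gripper is mounted at the origin on the work surface. World frame = base frame: x ahead of the robot, y to its left, z up, the work surface at z = 0. Lengths are in m, angles in rad, forces in N, time in s.
With the tool pointing down it reaches from about 0.35 to 0.9 m from the base axis. Payload 7.2 kg.
Tool frame: the origin (TCP) lies on the centre line of the jaws, within the pads' length; the fingertips stand r.finger_overhang ahead of it and the grasp point (between the pads) lies 5 mm behind it (r.finger_overhang is the distance from the TCP to the fingertips, in m); z points along the fingers, x is the direction in which the jaws open and shut, and the axes are right-handed (so a half turn about z gives the same grasp; the last joint's range is limited). The gripper opens to 85 mm and grips with 20 to 120 N. Pads are 22 mm wide; open, the fingers measure 114 mm over their backs; the gripper's body (76 mm by 85 mm) begins 54 mm behind the grasp point. The pads swing forward as they close: fully open they stand 13 mm farther back than shut.
Start: joints at [1.155, 0.411, -0.013, 1.596, 0.006, 1.134, -0.082], TCP at [0.213, -0.588, 0.245] pointing down, gripper open.
Joint ranges: [-2.95, 2.95], [-0.29, 1.99], [-1.47, 1.44], [0.14, 2.54], [-1.03, 4.17], [0.13, 1.85], [-2.86, 2.86]. Speed limits (rad/s): [2.39, 2.39, 3.01, 3.01, 3.14, 3.14, 3.14].

### API

Orientations are given as a 3x3 rotation matrix whose columns are the frame's x, y, z axes.
In Python, from station import r, cams gives the robot as it stands.
- The arm moves only by the shell command python3 -m handwheel 'ROWS'. ROWS is JSON, a list of rows, each a list of 3 entries, a list of its own where there are three numbers: the shift along the tool's x, y, z in m, then the turn, a rotation vector about the tool's x, y, z in rad, then the gripper command: -1 is fully open, 1 is shut, values between are in proportion. A call has 1 to 10 rows; each row shifts and turns the commanded pose from where the row before left it, along the tool's axes as they then stand; what a row does not reach is not made up. A row lasts 1/10 s, in which the tool goes at most 50 mm and 8.59 degrees, less where a joint would pass 70% of its speed; a pose out of reach is approached as far as the arm can. A call is refused whole if a number of a shift passes 0.05 or a number of a turn 0.15, either way. A call with a gripper value outside its range is refused whole. The fingers move at their own pace and stop on an object; the grip force is fixed at half the most. Time passes only in rows, so rows that do not move let the fingers close. It gives the time, the measured TCP pose, the force and the opening at its end, in the units of the state.
- r.sense(): the state, without advancing time (a new reading comes with each control period).
- cams.read_camera(name): name is "side" or "top"; returns a dict with "image" (480x640x3 uint8, blue, green, red), "fx", "fy", "cx", "cy" (pixels), "camera_from_world" (4x4, takes a point from world to camera coordinates). Camera axes: x right, y down, z forward; pixel columns grow to the right and rows downward; lengths in m; the calibration is good to about 2 mm. A picture is of the moment at which its call begins. There is no depth.
- r.hand_in(): hands the job in, once; it reports no verdict.
Trained networks look in the newest picture that a camera, given by its name, has taken for a name from the list of things; names that differ only in an ending like _2 or _b are one class to them, and where a whole thing is asked for, a point or a joint stands for the part that bears it (a point fixed in the world has none). Each returns a list of dicts, best first, with "score" (0 to 1); they miss things now and then, are a little off and sometimes report something else, mostly with a low value. They report only what shows in the picture. A call takes as long as a camera call. They do not tell look-alikes from the thing itself.
- cams.boxes_of(query, camera): "box" ([left, top, right, bottom] in pixels, round what is visible of it).
The state is a dict: "clock": time; "joint_pos": joint angles; "joint_vel": joint speeds; "tau": joint torques, N m; "position": TCP position; "ee_rot": TCP orientation; "wrist_force": force on the tool from outside, world axes, zero at the start; "torque": the same for the moment, N m; "grip_width": finger opening in m.
Only numpy, scipy, OpenCV 4.12 (cv2) and the standard library are available. Lean on these libraries where they do the work, as an engineer would, in place of code of your own. Each camera call takes 0.05 s, during which the arm holds its last target.

## Working session

There is one attempt and no reset: what is moved stays moved. The work goes in short steps, Python scripts to look and compute and a shell command to move; the robot and the scene stay as the last step left them, time stands still between calls to the robot, and variables do not carry over. Pictures are saved under pics/ and viewed, and the job is handed in when it is done.

```bash
ls; mkdir -p pics
python3 - <<'E'
from station import r,cams
import cv2,numpy as np
for n in("side","top"):
    d=cams.read_camera(n); cv2.imwrite(f"pics/{n}0.png",d["image"])
    print(n,d["fx"],d["fy"],d["cx"],d["cy"]);print(np.round(d["camera_from_world"],4).tolist())
    for q in["dock","guard","bin","carrier","stand","knob_block","case","ring_gauge","catch"]:
        print(q,[(np.round(b["box"]).tolist(),round(b["score"],2)) for b in cams.boxes_of(q,n)][:4])
s=r.sense();print(s,r.finger_overhang)
E
```

```text
pics
side 577.927188871091 577.927188871091 320.51055854144596 239.0130159361346
[[-0.8711, -0.4909, -0.0142, 0.4766], [-0.2943, 0.5451, -0.785, 0.1884], [0.3931, -0.6796, -0.6193, 1.018], [0.0, 0.0, 0.0, 1.0]]
dock [([214.0, 168.0, 365.0, 271.0], 0.72)]
guard [([281.0, 199.0, 292.0, 228.0], 0.75), ([255.0, 348.0, 295.0, 401.0], 0.7)]
bin [([380.0, 156.0, 443.0, 203.0], 0.84)]
carrier [([302.0, 397.0, 340.0, 448.0], 0.85), ([254.0, 350.0, 294.0, 399.0], 0.82), ([279.0, 200.0, 295.0, 228.0], 0.66), ([164.0, 336.0, 202.0, 384.0], 0.64)]
stand [([141.0, 195.0, 226.0, 328.0], 0.82), ([211.0, 367.0, 246.0, 412.0], 0.56)]
knob_block [([303.0, 158.0, 334.0, 186.0], 0.68)]
case [([213.0, 370.0, 250.0, 411.0], 0.65), ([216.0, 167.0, 364.0, 268.0], 0.2)]
ring_gauge [([371.0, 264.0, 398.0, 289.0], 0.78)]
catch [([305.0, 237.0, 316.0, 250.0], 0.51)]
top 460.7599887381093 460.7599887381093 325.3536626903639 240.06539064775973
[[0.0148, -0.9999, -0.0029, 0.0252], [-0.9886, -0.0142, -0.1501, 0.521], [0.1501, 0.005, -0.9887, 0.855], [0.0, 0.0, 0.0, 1.0]]
dock [([318.0, 86.0, 402.0, 274.0], 0.57)]
gu
[... 582 characters left out ...]
oint_vel': array([ 2.11263912e-03,  1.12263081e-03,  4.30847204e-04, -4.27404628e-05,
       -6.52883652e-04,  3.62613231e-04, -9.22568711e-04]), 'tau': array([ 1.72102682e-04, -6.00412846e+01,  6.81586470e-01, -2.99740469e+01,
        1.40832982e-02,  1.66504607e-03, -3.46362845e-05]), 'position': array([ 0.21300833, -0.58757193,  0.24530417]), 'ee_rot': array([[ 3.40872076e-01, -9.40109689e-01,  2.56945244e-05],
       [-9.40109689e-01, -3.40872077e-01, -1.26660363e-05],
       [ 2.06660094e-05, -1.98381732e-05, -1.00000000e+00]]), 'wrist_force': array([-0.13243344,  0.03771803, -0.70797545]), 'torque': array([ 0.00725131, -0.01133798,  0.02514285]), 'grip_width': 0.0854298597954902} 0.014
```

View pics/side0.png

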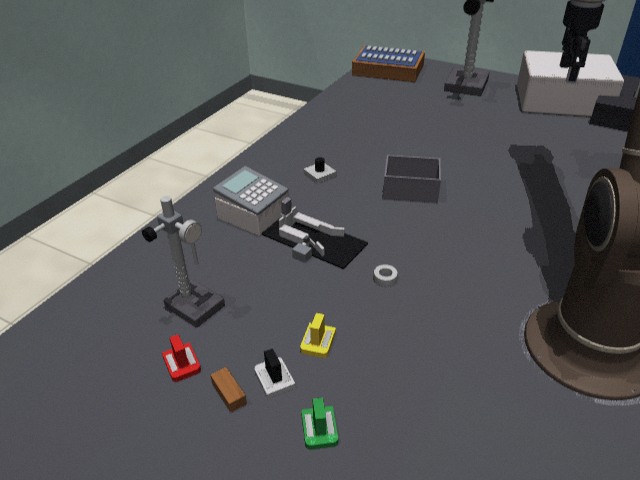

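View pics/top0.png

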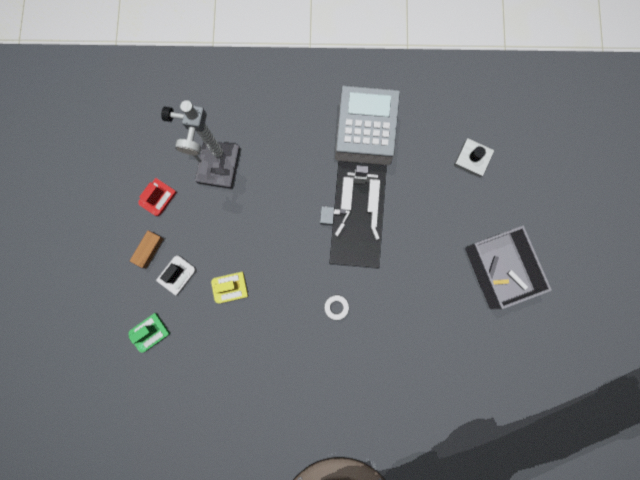

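Run:
```python
import cv2
a=cv2.imread("pics/top0.png")
cv2.imwrite("pics/t_dock.png",cv2.resize(a[75:330,300:560],None,fx=3,fy=3,interpolation=cv2.INTER_CUBIC)[:,:780][:600*2])
cv2.imwrite("pics/t_dock.png",cv2.resize(a[85:285,310:410],None,fx=3,fy=3,interpolation=cv2.INTER_CUBIC))
cv2.imwrite("pics/t_car.png",cv2.resize(a[220:370,110:270],None,fx=4,fy=4,interpolation=cv2.INTER_CUBIC))
b=cv2.imread("pics/side0.png")
cv2.imwrite("pics/s_dock.png",cv2.resize(b[150:300,200:400],None,fx=4,fy=4,interpolation=cv2.INTER_CUBIC))
cv2.imwrite("pics/s_car.png",cv2.resize(b[330:460,150:350],None,fx=4,fy=4,interpolation=cv2.INTER_CUBIC))
```

```text
(no output)
```

View pics/t_dock.png

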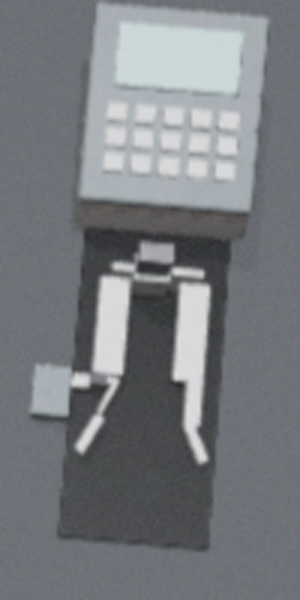

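View pics/t_car.png

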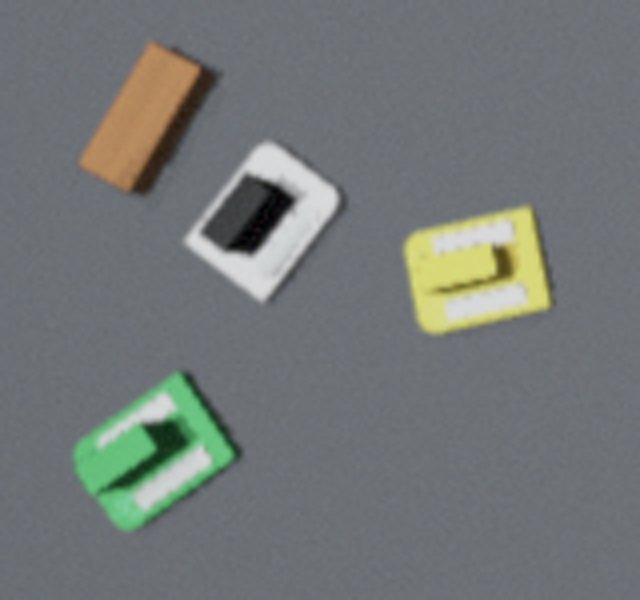

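View pics/s_dock.png

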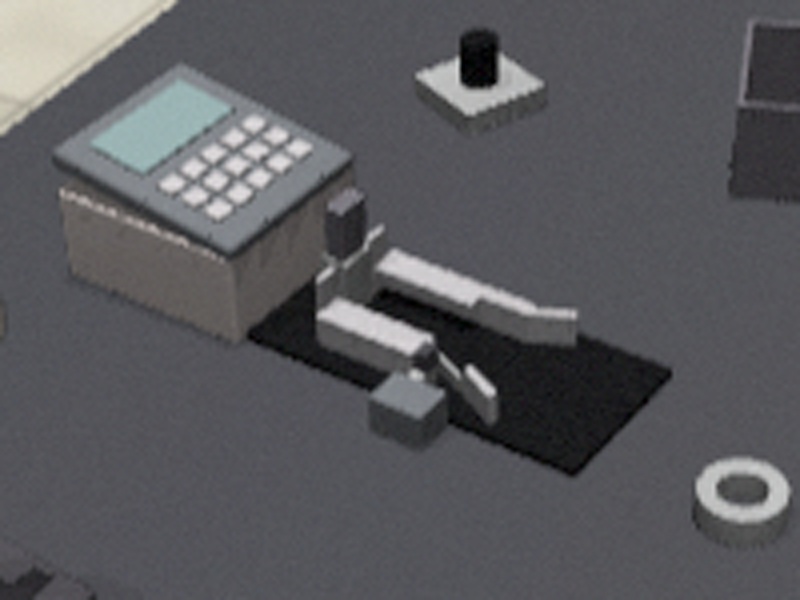

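View pics/s_car.png

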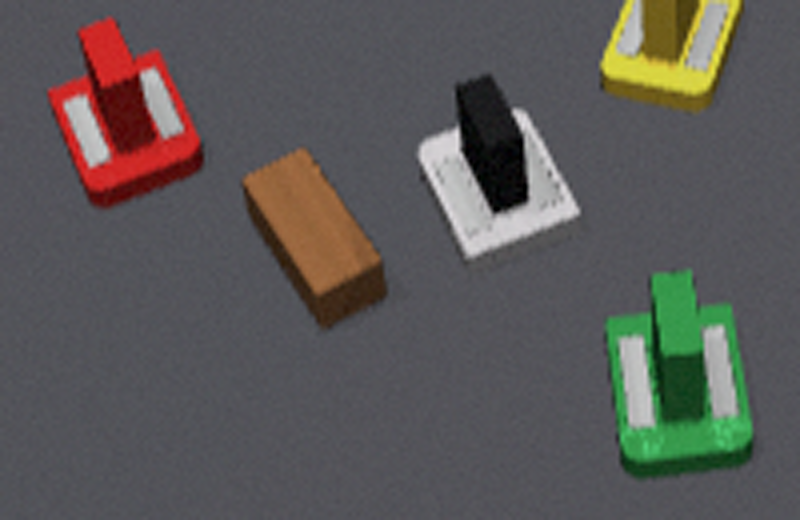

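```bash
cat > h.py <<'E'
import numpy as np,cv2
from scipy.optimize import least_squares
C={"side":(577.927188871091,320.51055854144596,239.0130159361346),"top":(460.7599887381093,325.3536626903639,240.06539064775973)}
T={}
def load():
    import json
    for n in C: T[n]=np.load(f"cal_{n}.npy")
def proj(n,P):
    P=np.atleast_2d(P); q=(T[n][:3,:3]@P.T).T+T[n][:3,3]; f,cx,cy=C[n]
    return np.c_[f*q[:,0]/q[:,2]+cx,f*q[:,1]/q[:,2]+cy]
def R2(a): return np.array([[np.cos(a),-np.sin(a),0],[np.sin(a),np.cos(a),0],[0,0,1]])
def tw(p,L,z0=0): return (R2(p[2])@(np.atleast_2d(L)/1000.).T).T+[p[0],p[1],z0]
def fit(obs,p0,z0=0):
    # obs: (cam,[x,y,z]mm,[u,v])
    def f(p):
        return np.concatenate([(proj(c,tw(p,L,z0))[0]-uv)/(1 if c=="top" else 1) for c,L,uv in obs])
    s=least_squares(f,p0,loss="soft_l1",f_scale=1.0,x_scale=[.01,.01,.05])
    return s.x,f(s.x).reshape(-1,2)
def ray(n,uv,z):
    f,cx,cy=C[n]; d=T[n][:3,:3].T@np.array([(uv[0]-cx)/f,(uv[1]-cy)/f,1]); o=-T[n][:3,:3].T@T[n][:3,3]
    return o+d*(z-o[2])/d[2]
def draw(img,n,p,segs,off,k,col,z0=0):
    for a,b in segs:
        q=(proj(n,tw(p,[a,b],z0))-off+0.5)*k
        cv2.line(img,*[tuple(int(v) for v in x) for x in q],col,1,cv2.LINE_AA)
def box(x0,x1,y0,y1,z0,z1):
    v=[(x,y,z) for x in(x0,x1) for y in(y0,y1) for z in(z0,z1)]
    return [(a,b) for i,a in enumerate(v) for b in v[i+1:] if sum(s!=t for s,t in zip(a,b))==1]
DOCK=box(-175,40,-50,50,6,6)+box(0,4,-30,30,6,44)+box(40,165,-57.5,57.5,0,88)+box(-97,-63,50,76,0,24)+box(-66,0,17,31,21,25)+box(-66,0,-31,-17,21,25)+box(-8.5,-4.5,-12,12,10,48)+box(-6+0.0+0,6,-11,11,48,82)
CAR=box(-32,32,-25,25,0,12)+box(-18,18,-8,8,12,56)
BIN=box(-65,65,-50,50,0,64)
E
python3 - <<'E'
from station import r,cams
import numpy as np
for n in("side","top"): np.save(f"cal_{n}.npy",cams.read_camera(n)["camera_from_world"])
import h;from h import *
h.load()
t=lambda u,v:(u/3+310-.5,v/3+85-.5)
s=lambda u,v:(u/4+200-.5,v/4+150-.5)
print(ray("top",t(60,535),.006),ray("top",t(210,548),.006))
obs=[("top",[-175,50,6],t(60,536)),("top",[-175,-50,6],t(209,548)),
("top",[-97,76,24],t(31,415)),("top",[-63,76,24],t(35,364)),
("top",[0,30,44],t(113,264)),("top",[0,-30,44],t(203,277)),
("side",[-175,50,6],s(574,473)),("side",[-175,-50,6],s(672,373)),("side",[40,57.5,0],s(235,340)),
("side",[0,30,44],s(318,282)),("side",[0,-30,44],s(384,235))]
p,e=fit(obs,[.6,-.08,0]); print("dock",p,np.round(e,1).tolist())
c=lambda u,v:(u/4+110-.5,v/4+220-.5)
k=lambda u,v:(u/4+150-.5,v/4+330-.5)
obs=[("top",[-32,25,12],c(186,241)),("top",[-32,-25,12],c(265,301)),
("top",[-18,8,56],c(202,215)),("top",[18,8,56],c(246,175)),("top",[-18,-8,56],c(235,243)),
("side",[-32,25,12],k(470,257)),("side",[-32,-25,12],k(579,210)),("side",[-18,8,56],k(494,145)),("side",[-18,-8,56],k(523,137)),("side",[18,8,56],k(457,85)),("side",[18,-8,56],k(490,76))]
q,e=fit(obs,[*ray("top",c(250,220),.03)[:2],-.7]); print("car",q,np.round(e,1).tolist())
# render overlays
a=cv2.imread("pics/top0.png");b=cv2.imread("pics/side0.png")
for nm,img,cam,x0,y0,w,hh,kk,P,S in [("o1",a,"top",310,85,100,190,3,p,DOCK),("o2",a,"top",140,230,80,75,7,q,CAR),("o3",b,"side",200,150,180,130,4,p,DOCK),("o4",b,"side",240,330,70,75,7,q,CAR)]:
    im=cv2.resize(img[y0:y0+hh,x0:x0+w],None,fx=kk,fy=kk,interpolation=cv2.INTER_CUBIC)
    draw(im,cam,P,S,np.array([x0,y0]),kk,(0,0,255)); cv2.imwrite(f"pics/{nm}.png",im)
cv2.imwrite("pics/bin0.png",np.hstack([cv2.resize(a[220:320,455:560],None,fx=4,fy=4,interpolation=cv2.INTER_CUBIC),cv2.resize(b[145:245,370:455],None,fx=4,fy=4,interpolation=cv2.INTER_CUBIC)]))
E
```

```text
[0.47972966 0.02403976 0.006     ] [ 0.47249706 -0.07585635  0.006     ]
dock [ 0.65030403 -0.03741885 -0.07188086] [[-0.5, -0.1], [-0.2, 0.2], [-0.5, -0.8], [-0.3, -0.5], [-0.4, 1.4], [-0.1, -0.4], [0.3, -1.3], [0.1, -1.9], [0.5, 1.5], [0.6, -0.5], [0.1, -2.2]]
car [ 0.45216015  0.32798192 -0.60573268] [[-0.1, 0.2], [0.0, 0.0], [-0.9, 4.4], [-0.0, -1.1], [-2.5, 2.4], [-0.3, -0.5], [0.8, 0.0], [-1.6, 0.0], [0.4, -1.5], [-0.6, -0.5], [0.2, -1.6]]
```

```bash
cd pics
python3 - <<'E'
import cv2,numpy as np
def pad(a,h):return cv2.copyMakeBorder(a,0,h-a.shape[0],0,4,cv2.BORDER_CONSTANT)
a,b=cv2.imread("o2.png"),cv2.imread("o4.png");cv2.imwrite("o24.png",cv2.resize(np.hstack([pad(a,530),pad(b,530)]),None,fx=.75,fy=.75))
E
```

```text
(no output)
```

View pics/o24.png

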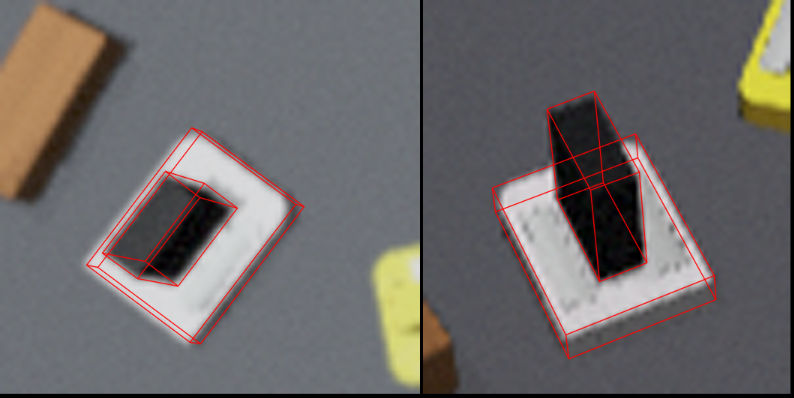

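View pics/o1.png

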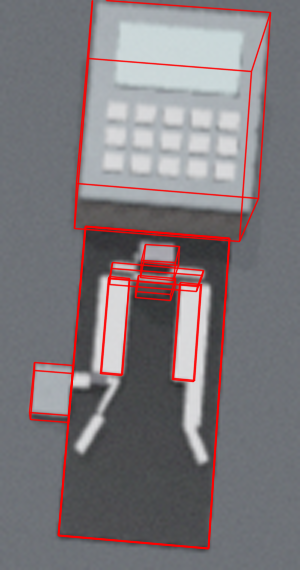

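View pics/o3.png

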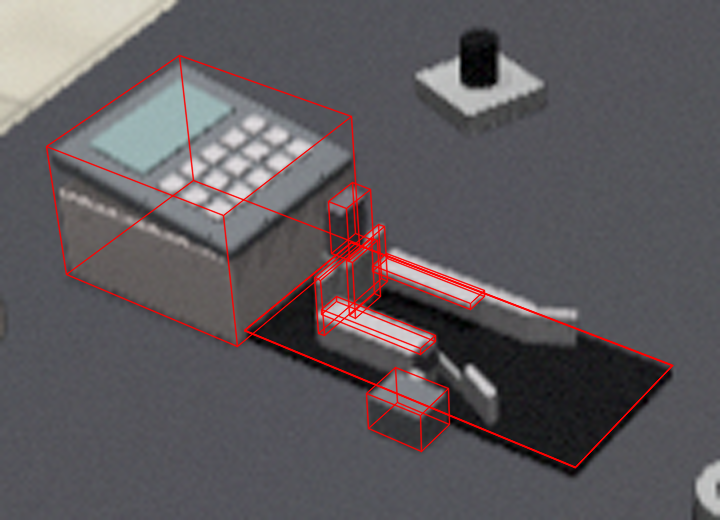

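View pics/bin0.png

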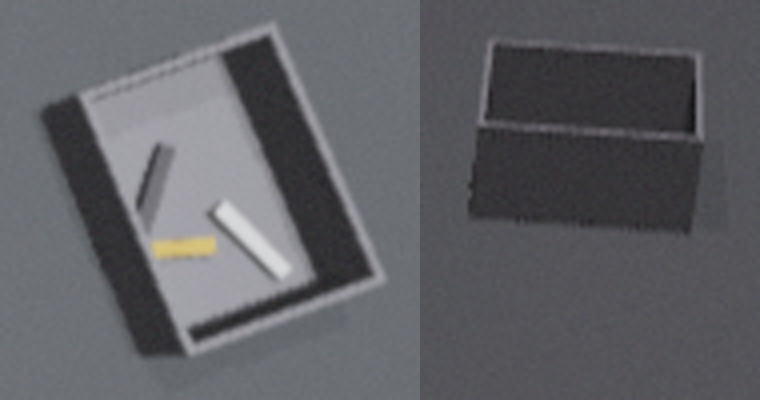

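Run:
```python
import h;from h import *
h.load()
t=lambda u,v:(u/3+310-.5,v/3+85-.5)
s=lambda u,v:(u/4+200-.5,v/4+150-.5)
top=[("top",[-175,50,6],t(60,536)),("top",[-175,-50,6],t(209,548)),
("top",[-97,76,24],t(31,415)),("top",[-63,76,24],t(35,364)),("top",[-63,50,24],t(74,367)),("top",[-97,50,24],t(69,416)),
("top",[-66,17,25],t(121,375)),("top",[-66,-17,25],t(174,381)),("top",[0,17,25],t(130,278)),("top",[0,-17,25],t(181,285))]
side=[("side",[-175,50,6],s(574,473)),("side",[-175,-50,6],s(672,373)),("side",[40,57.5,0],s(235,340)),
("side",[0,30,44],s(318,282)),("side",[0,-30,44],s(384,231)),("side",[-97,76,24],s(404,420)),("side",[-63,76,24],s(370,403))]
for o in(top,side,top+side):
    p,e=fit(o,[.6,-.08,0]); print("dock",np.round(p,4),np.round(e,1).tolist())
c=lambda u,v:(u/4+110-.5,v/4+220-.5)
k=lambda u,v:(u/4+150-.5,v/4+330-.5)
cf=np.array([140,230]);sf=np.array([240,330])
a=lambda u,v:(u/.75/7+140-.5,v/.75/7+230-.5)
ctop=[("top",[-32,25,12],a(90,265)),("top",[-32,-25,12],a(194,343)),("top",[-18,8,56],a(106,254)),("top",[18,8,56],a(167,177)),("top",[-18,-8,56],a(140,277))]
cs=[("side",[-32,25,12],k(470,257)),("side",[-32,-25,12],k(579,210)),("side",[-18,8,56],k(494,145)),("side",[-18,-8,56],k(523,137)),("side",[18,8,56],k(457,85)),("side",[18,-8,56],k(490,76))]
for o in(ctop,cs,ctop+cs):
    p,e=fit(o,[.45,.33,-.6]); print("car",np.round(p,4),np.round(e,1).tolist())
b=lambda u,v:(u/4+455-.5,v/4+220-.5)
d=lambda u,v:((u-420)/4+370-.5,v/4+145-.5)
bt=[("top",[65,50,64],b(79,96)),("top",[65,-50,64],b(276,24)),("top",[-65,-50,64],b(385,278)),("top",[-65,50,64],b(189,354))]
bs=[("side",[65,50,64],d(489,41)) ]
# side near rim corners: left-near, right-near etc
S={"TL":d(489,41),"TR":d(702,52),"BL":d(478,125),"BR":d(703,138)}
p,e=fit(bt,[.53,-.4,.4]);print("bin",np.round(p,4),np.round(e,1).tolist())
for X,Y in((65,50),(65,-50),(-65,-50),(-65,50)): print(X,Y,proj("side",tw(p,[X,Y,64])).round(1))
print(S)
print("stand foot",ray("top",(218,163),.02),"dial",ray("top",(187,147),.195),"col",ray("top",(186,106),.242))
print("ring",ray("top",(337,308),.018),"case",ray("top",(146,250),.025),"knob",ray("top",(475,157),.016))
```

```text
dock [ 0.6497 -0.0376 -0.0693] [[-0.2, 0.3], [0.1, 0.4], [-0.2, -0.4], [-0.1, -0.1], [-0.1, -0.0], [0.1, 0.4], [0.6, 0.0], [-0.1, -0.6], [0.1, 0.4], [-0.1, -0.6]]
dock [ 0.6489 -0.0347 -0.0863] [[-0.7, 0.2], [-0.2, -0.3], [0.2, 2.1], [0.3, 0.3], [0.2, -0.3], [3.1, 0.1], [-1.6, -1.4]]
dock [ 0.6498 -0.0372 -0.0728] [[-0.7, 0.1], [-0.4, 0.4], [-0.6, -0.6], [-0.4, -0.3], [-0.4, -0.2], [-0.2, 0.2], [0.3, -0.1], [-0.4, -0.6], [-0.1, 0.3], [-0.3, -0.6], [0.4, -1.1], [0.3, -1.7], [0.7, 1.6], [0.7, -0.4], [0.3, -1.1], [4.2, -0.9], [-0.7, -2.3]]
car [ 0.4519  0.3269 -0.6059] [[-0.2, 0.2], [-0.1, 0.1], [-0.0, -0.1], [0.2, -0.9], [0.1, 0.5]]
car [ 0.4513  0.329  -0.5995] [[-0.0, 0.2], [0.9, 0.5], [-1.4, 0.6], [0.6, -1.0], [-0.6, 0.1], [0.2, -1.0]]
car [ 0.4518  0.3279 -0.6003] [[-0.7, 0.3], [-0.5, 0.1], [-0.6, 0.1], [-0.4, -0.8], [-0.4, 0.6], [0.1, -0.4], [1.0, 0.0], [-1.3, 0.1], [0.7, -1.5], [-0.4, -0.4], [0.4, -1.6]]
bin [ 0.4726 -0.3177  0.3656] [[-0.0, -0.6], [-0.5, -0.6], [0.6, 0.7], [-0.0, 0.4]]
65 50 [[384.  175.4]]
65 -50 [[386.5 153.9]]
-65 -50 [[439.9 157.2]]
-65 50 [[440.5 179.1]]
{'TL': (386.75, 154.75), 'TR': (440.0, 157.5), 'BL': (384.0, 175.75), 'BR': (440.25, 179.0)}
stand foot [0.67911808 0.25391602 0.02      ] dial [0.64912036 0.26282062 0.195     ] col [0.69913433 0.25327923 0.242     ]
ring [0.39056475 0.00832834 0.018     ] case [0.49790929 0.38562503 0.025     ] knob [ 0.70045405 -0.27071182  0.016     ]
```

```bash
cat >> h.py <<'E'
DK=np.array([.6497,-.0373,-.071]);CR=np.array([.4518,.3275,-.603]);BN=np.array([.4726,-.3177,.366])
def go(xyz,yaw=None,p=True):
    from station import r
    s=r.sense();R=s["ee_rot"];a=np.arctan2(R[1,0],R[0,0])
    d=R.T@(np.array(xyz)-s["position"])
    zt=[0,0,-1.];w=np.cross(R[:,2],zt)
    print("t",round(float(s["clock"]),2),"pos",s["position"].round(4),"yaw",round(a,4),"w",round(s["grip_width"],4),"F",s["wrist_force"].round(1),"j7",s["joint_pos"][6].round(2))
    print("tool shift mm",(d*1000).round(1),"tilt fix(tool)",(R.T@w).round(4), "turn z", None if yaw is None else round(-((yaw-a+np.pi)%(2*np.pi)-np.pi),4))
E
python3 - <<'E'
from h import *
t=tw(DK,[2,0,0])[0]; go([t[0],t[1],.2],DK[2])
print(t)
E
python3 -m handwheel '[[[0,0,0],[0,0,-0.144],0.3],[[0,0,0],[0,0,-0.144],0.3],[[0,0,0],[0,0,-0.144],0.3],[[0,0,0],[0,0,-0.144],0.3],[[0,0,0],[0,0,-0.144],0.3],[[0,0,0],[0,0,-0.144],0.3],[[0,0,0],[0,0,-0.144],0.3],[[0,0,0],[0,0,-0.141],0.3]]'
python3 - <<'E'
from h import *
t=tw(DK,[2,0,0])[0]; go([t[0],t[1],.2],DK[2])
E
```

```text
t 1.1 pos [ 0.213  -0.5876  0.2453] yaw -1.223 w 0.0856 F [-0.3 -0.1 -0.4] j7 -0.08
tool shift mm [-367.7 -599.9   45.3] tilt fix(tool) [ 0. -0. -0.] turn z -1.152
[ 0.65169496 -0.03744188  0.        ]
clock: 1.9
position: [0.2129, -0.5876, 0.2453]
ee_rot: [[0.998, -0.068, -0.0], [-0.068, -0.998, -0.0], [-0.0, 0.0, -1.0]]
wrist_force: [1.2, 1.2, 0.1]
grip_width: 0.0296
t 1.9 pos [ 0.2129 -0.5876  0.2453] yaw -0.0682 w 0.0296 F [1.2 1.2 0.1] j7 0.98
tool shift mm [ 400.2 -578.8   45.3] tilt fix(tool) [ 0.  0. -0.] turn z 0.0028
```

```bash
python3 -m handwheel '[[[0.025,-0.036,0],[0,0,0],0.3],[[0.025,-0.036,0],[0,0,0],0.3],[[0.025,-0.036,0],[0,0,0],0.3],[[0.025,-0.036,0],[0,0,0],0.3],[[0.025,-0.036,0],[0,0,0],0.3],[[0.025,-0.036,0],[0,0,0],0.3],[[0.025,-0.036,0],[0,0,0],0.3],[[0.025,-0.036,0],[0,0,0],0.3]]'
python3 - <<'E'
from h import *
t=tw(DK,[2,0,0])[0]; go([t[0],t[1],.16],DK[2])
E
```

```text
clock: 2.7
position: [0.4346, -0.3138, 0.2456]
ee_rot: [[0.997, -0.074, 0.0], [-0.074, -0.997, -0.001], [0.0, 0.001, -1.0]]
wrist_force: [1.2, 0.4, 0.7]
grip_width: 0.0301
t 2.7 pos [ 0.4346 -0.3138  0.2456] yaw -0.0743 w 0.0301 F [1.2 0.4 0.7] j7 0.34
tool shift mm [ 195.9 -291.7   85.5] tilt fix(tool) [ 0.0005 -0.0004  0.    ] turn z -0.0033
```

```bash
python3 -m handwheel '[[[0.025,-0.036,0],[0,0,0],0.3],[[0.025,-0.036,0],[0,0,0],0.3],[[0.025,-0.036,0.01],[0,0,0],0.3],[[0.025,-0.036,0.01],[0,0,0],0.3],[[0.025,-0.036,0.01],[0,0,0],0.3],[[0.025,-0.036,0.01],[0,0,0],0.3],[[0.025,-0.036,0.01],[0,0,0],0.3],[[0.02,-0.025,0.01],[0,0,0],0.3],[[0,0,0.01],[0,0,0],0.3],[[0,0,0.01],[0,0,0],0.3]]'
python3 - <<'E'
from h import *
from station import cams
t=tw(DK,[2,0,0])[0]; go([t[0],t[1],.074],DK[2])
a=cams.read_camera("top")["image"];b=cams.read_camera("side")["image"]
cv2.imwrite("pics/a1.png",np.hstack([cv2.resize(a[60:260,300:420],None,fx=3,fy=3,interpolation=3),cv2.resize(b[120:270,220:330],None,fx=4,fy=4,interpolation=3)]))
E
```

```text
clock: 3.7
position: [0.6487, -0.0527, 0.1643]
ee_rot: [[0.997, -0.072, -0.001], [-0.072, -0.997, -0.0], [-0.001, 0.0, -1.0]]
wrist_force: [-1.4, -0.5, 0.1]
grip_width: 0.0299
t 3.7 pos [ 0.6487 -0.0527  0.1643] yaw -0.0725 w 0.0299 F [-1.4 -0.5  0.1] j7 -0.29
tool shift mm [  2.  -15.4  90.3] tilt fix(tool) [0.0001 0.0007 0.    ] turn z -0.0015
```

View pics/a1.png

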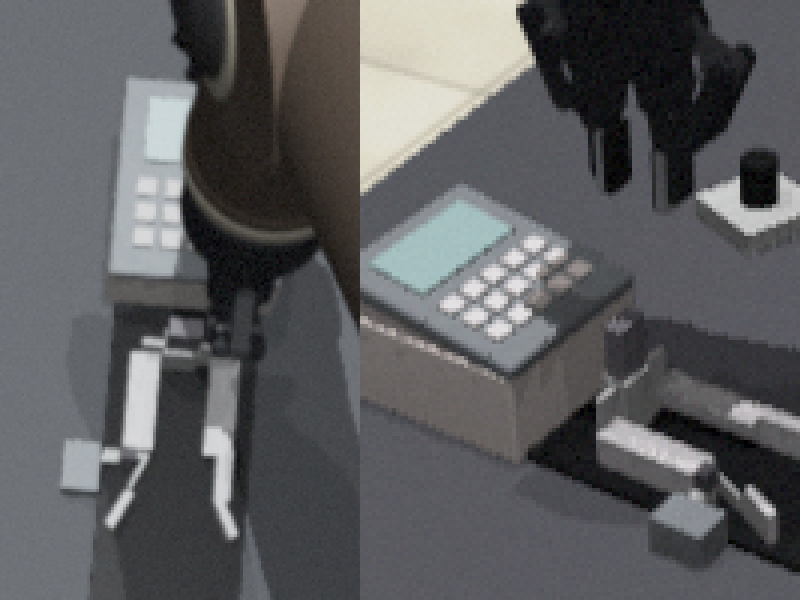

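```bash
python3 -m handwheel '[[[0,-0.008,0.015],[0,0,0],0.3],[[0.001,-0.007,0.015],[0,0,0],0.3],[[0.001,-0.001,0.01],[0,0,0],0.3],[[0,0,0],[0,0,0],0.3],[[0,0,0],[0,0,0],0.3]]'
python3 - <<'E'
from h import *
import h; h.load()
for z in(.145,.15,.155): print(proj("side",[[.6487-.022,-.0527,z],[.6487+.022,-.0527,z]]).round(1).tolist())
from station import cams,r
t=tw(DK,[2,0,0])[0]; go([t[0],t[1],.074],DK[2])
p=r.sense()["position"]
a=cams.read_camera("top")["image"];b=cams.read_camera("side")["image"]
for X in(-.029,.029):
  for Y in (-.011,.011):
    for dz in(0,-.014):
      q=p+r.sense()["ee_rot"]@np.array([X,Y,-dz]) 
      u=proj("side",q)[0]; cv2.circle(b,(int(round(u[0])),int(round(u[1]))),0,(0,0,255) if dz else (0,255,0),-1)
cv2.imwrite("pics/a2.png",np.hstack([cv2.resize(a[60:260,300:420],None,fx=3,fy=3,interpolation=3),cv2.resize(b[120:270,220:330],None,fx=4,fy=4,interpolation=3)]))
E
```

```text
clock: 4.3
position: [0.6518, -0.0377, 0.125]
ee_rot: [[0.997, -0.074, -0.001], [-0.074, -0.997, -0.0], [-0.001, 0.0, -1.0]]
wrist_force: [-0.3, 0.9, 0.6]
grip_width: 0.0298
[[298.8, 172.8], [281.0, 167.7]]
[[298.7, 170.8], [280.9, 165.6]]
[[298.6, 168.7], [280.8, 163.6]]
t 4.3 pos [ 0.6518 -0.0377  0.125 ] yaw -0.0741 w 0.0298 F [-0.3  0.9  0.6] j7 -0.33
tool shift mm [-0.1 -0.3 51. ] tilt fix(tool) [0.0001 0.0006 0.    ] turn z -0.0031
```

View pics/a2.png

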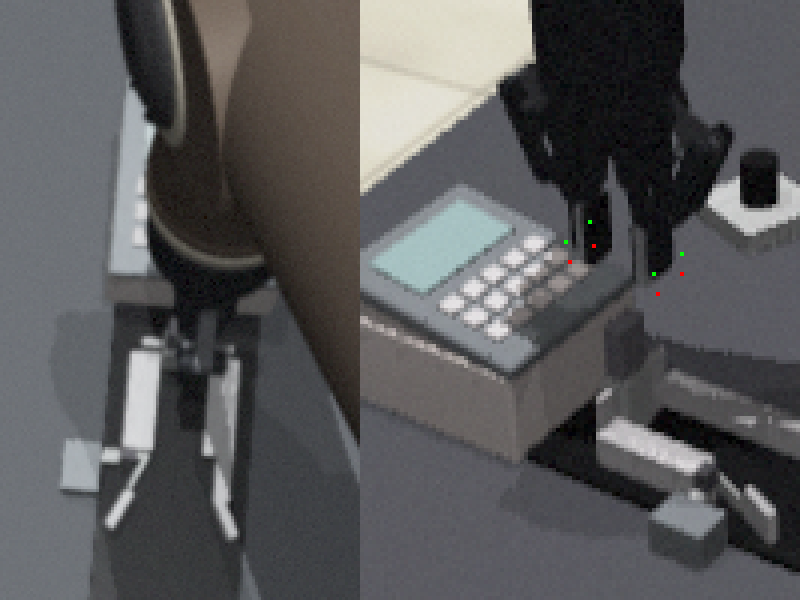

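Run:
```python
from h import *
import h; h.load()
p=np.array([.6518,-.0377,.125]);d=np.array([.997,-.073,0])
f,cx,cy=C["side"];R=T["side"][:3,:3];o=-R.T@T["side"][:3,3]
for u,v in((530,183),(503,140),(527,160),(500,95),(597,263),(655,275),(720,160)):
    u,v=(u-360)/4+220-.5,v/4+120-.5
    w=R.T@np.array([(u-cx)/f,(v-cy)/f,1]); A=np.c_[d,[0,0,1.],-w]; s=np.linalg.solve(A,o-p); print((s[:2]*1000).round(1))
```

```text
[60.6 19.8]
[76.8 41.1]
[61.3 33.8]
[75.9 68.4]
[ 18.5 -16.4]
[-20.1 -10.5]
[-64.4  73.1]
```

```bash
python3 -m handwheel '[[[0,0,0.012],[0,0,0],0.3],[[0,0,0.012],[0,0,0],0.3],[[0,0,0.012],[0,0,0],0.3],[[0,0,0.011],[0,0,0],0.3],[[0,0,0],[0,0,0],0.3],[[0,0,0],[0,0,0],0.3]]'
python3 - <<'E'
from h import *
from station import cams,r
t=tw(DK,[2,0,0])[0]; go([t[0],t[1],.078],DK[2])
b=cams.read_camera("side")["image"]
cv2.imwrite("pics/a3.png",cv2.resize(b[120:270,220:350],None,fx=4,fy=4,interpolation=3))
E
```

```text
clock: 5.0
position: [0.6517, -0.0374, 0.0778]
ee_rot: [[0.997, -0.074, -0.001], [-0.074, -0.997, 0.0], [-0.001, -0.0, -1.0]]
wrist_force: [-0.0, 0.5, -0.3]
grip_width: 0.0302
t 5.0 pos [ 0.6517 -0.0374  0.0778] yaw -0.0738 w 0.0302 F [-0.   0.5 -0.3] j7 -0.36
tool shift mm [ 0.   0.1 -0.2] tilt fix(tool) [-0.0001  0.0009  0.    ] turn z -0.0028
```

View pics/a3.png

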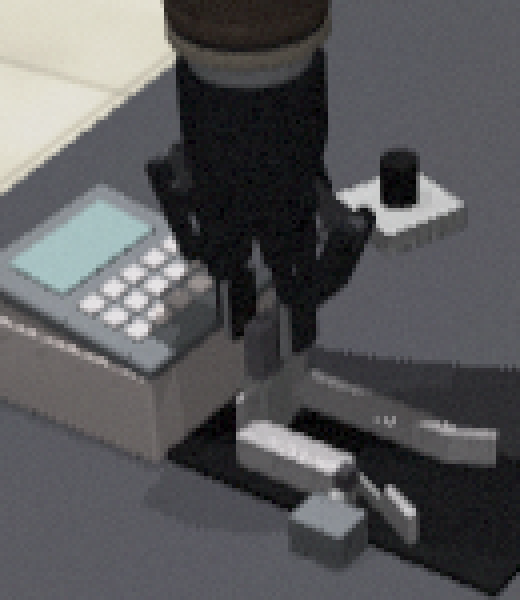

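The tab (crop 262,345) sits between both fingers, with the head clear. Closing on it.

```bash
python3 -m handwheel '[[[0,0,0],[0,0,0],0.6],[[0,0,0],[0,0,0],0.8],[[0,0,0],[0,0,0],1],[[0,0,0],[0,0,0],1],[[0,0,0],[0,0,0],1]]'
python3 -m handwheel '[[[0,0,-0.005],[0,0,0],1],[[0,0,-0.01],[0,0,0],1],[[0,0,-0.015],[0,0,0],1],[[0,0,-0.02],[0,0,0],1],[[0,0,-0.03],[0,0,0],1],[[0,0,-0.03],[0,0,0],1],[[0,0,0],[0,0,0],1],[[0,0,0],[0,0,0],1]]'
python3 - <<'E'
from h import *
from station import cams,r
b=cams.read_camera("side")["image"]
cv2.imwrite("pics/a4.png",cv2.resize(b[90:240,220:350],None,fx=4,fy=4,interpolation=3))
g=tw(BN,[63,0,0])[0]; print(g); go([g[0],g[1],.18],BN[2])
E
```

```text
clock: 5.55
position: [0.6524, -0.0375, 0.079]
ee_rot: [[0.997, -0.074, 0.001], [-0.074, -0.997, -0.0], [0.001, -0.0, -1.0]]
wrist_force: [-0.2, -0.3, 6.2]
grip_width: 0.0108
clock: 6.35
position: [0.6523, -0.0375, 0.19]
ee_rot: [[0.997, -0.074, 0.002], [-0.074, -0.997, -0.0], [0.002, 0.0, -1.0]]
wrist_force: [0.1, -0.1, -0.8]
grip_width: 0.0105
[ 0.53142728 -0.29515336  0.        ]
t 6.4 pos [ 0.6516 -0.0376  0.1887] yaw -0.0741 w 0.0108 F [ 0.5 -0.5 -0.3] j7 -0.3
tool shift mm [-100.8  265.7    8.7] tilt fix(tool) [ 0.0003 -0.0002 -0.    ] turn z -0.4401
```

View pics/a4.png

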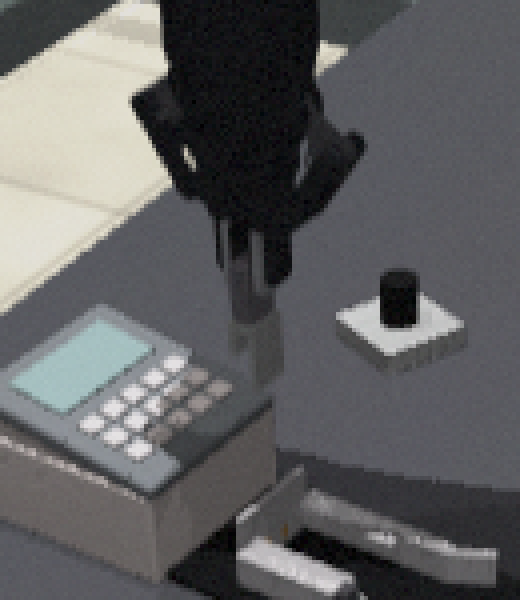

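```bash
python3 -m handwheel '[[[0,0,0],[0,0,-0.147],1],[[0,0,0],[0,0,-0.147],1],[[0,0,0],[0,0,-0.146],1],[[-0.025,0.024,0],[0,0,0],1],[[-0.025,0.024,0],[0,0,0],1],[[-0.025,0.024,0],[0,0,0],1],[[-0.025,0.024,0],[0,0,0],1],[[-0.025,0.024,0],[0,0,0],1],[[-0.025,0.024,0],[0,0,0],1],[[-0.025,0.024,0],[0,0,0],1]]'
python3 - <<'E'
from h import *
from station import cams,r
g=tw(BN,[63,0,0])[0]; print(g); go([g[0],g[1],.15],BN[2])
E
```

```text
clock: 7.4
position: [0.5471, -0.2581, 0.1872]
ee_rot: [[0.934, 0.358, -0.002], [0.358, -0.934, 0.001], [-0.002, -0.002, -1.0]]
wrist_force: [0.3, -0.3, -0.5]
grip_width: 0.0102
[ 0.53142728 -0.29515336  0.        ]
t 7.4 pos [ 0.5471 -0.2581  0.1872] yaw 0.3661 w 0.0102 F [ 0.3 -0.3 -0.5] j7 0.48
tool shift mm [-27.8  29.1  37.2] tilt fix(tool) [-0.0015  0.0015  0.    ] turn z 0.0001
```

```bash
python3 -m handwheel '[[[-0.014,0.014,0.015],[0,0,0],1],[[-0.012,0.013,0.015],[0,0,0],1],[[0,0,0.005],[0,0,0],1],[[0,0,0],[0,0,0],1],[[0,0,0],[0,0,0],1]]'
cat > look.py <<'E'
import sys
from h import *
import h; h.load()
from station import cams,r
GU=box(-8.5,-4.5,-12,12,-34,4)+box(4.5,8.5,-12,12,-16,4)+box(-6,6,-11,11,4,38)
a=cams.read_camera("top")["image"];b=cams.read_camera("side")["image"]
cv2.imwrite(f"pics/{sys.argv[1]}.png",np.hstack([cv2.resize(a[215:325,450:560],None,fx=4,fy=4,interpolation=3),cv2.resize(b[115:225,370:455],None,fx=4,fy=4,interpolation=3)]))
g=tw(BN,[63,0,0])[0]; go([g[0],g[1],.0985],BN[2])
E
python3 look.py a5
```

```text
clock: 7.9
position: [0.5351, -0.2892, 0.1531]
ee_rot: [[0.933, 0.36, 0.0], [0.36, -0.933, 0.002], [0.001, -0.001, -1.0]]
wrist_force: [-0.2, 0.2, -0.7]
grip_width: 0.0103
t 8.0 pos [ 0.5352 -0.2898  0.1538] yaw 0.3687 w 0.0101 F [-0.6  0.5 -0.9] j7 0.52
tool shift mm [-5.5  3.6 55.3] tilt fix(tool) [ 0.0001 -0.0012 -0.    ] turn z 0.0027
```

View pics/a5.png

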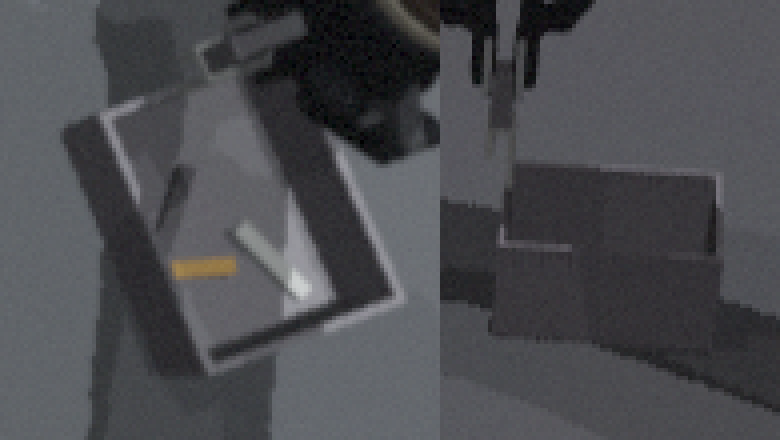

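```bash
python3 -m handwheel '[[[-0.0055,0.0036,0.01],[0,0,0],1],[[0,0,0.006],[0,0,0],1],[[0,0,0],[0,0,0],1],[[0,0,0],[0,0,0],1]]'
cat > look.py <<'E'
import sys
from h import *
import h; h.load()
from station import cams,r
GU=box(-8.5,-4.5,-12,12,-34,4)+box(4.5,8.5,-12,12,-16,4)+box(-6,6,-11,11,4,38)
a=cams.read_camera("top")["image"];b=cams.read_camera("side")["image"]
p=r.sense()["position"];q=[p[0],p[1],r.sense()and np.arctan2(r.sense()["ee_rot"][1,0],r.sense()["ee_rot"][0,0])]
def mk(img,n,o,k,w,hh,dr):
    im=cv2.resize(img[o[1]:o[1]+hh,o[0]:o[0]+w],None,fx=k,fy=k,interpolation=3)
    if dr:
        draw(im,n,q,GU,np.array(o),k,(0,0,255),p[2]-.0345);draw(im,n,BN,box(-65,65,-50,50,64,64)+box(-61,61,-46,46,64,64),np.array(o),k,(0,255,0))
    return im
cv2.imwrite(f"pics/{sys.argv[1]}.png",np.hstack([mk(a,"top",[490,215],6,55,60,1),mk(b,"side",[370,125],6,70,60,0)[:,:],])[:, :800])
cv2.imwrite(f"pics/{sys.argv[1]}b.png",mk(b,"side",[370,125],6,70,60,1))
g=tw(BN,[63,0,0])[0]; go([g[0],g[1],.0985],BN[2])
E
python3 look.py a6
```

```text
clock: 8.4
position: [0.53, -0.2967, 0.137]
ee_rot: [[0.934, 0.358, -0.0], [0.358, -0.934, 0.0], [-0.0, -0.0, -1.0]]
wrist_force: [0.4, 1.0, 0.9]
grip_width: 0.0104
t 8.5 pos [ 0.5303 -0.2968  0.1375] yaw 0.3662 w 0.0103 F [-0.   0.1 -0.4] j7 0.53
tool shift mm [ 1.6 -1.1 39. ] tilt fix(tool) [ 0.0001 -0.0003  0.    ] turn z 0.0002
```

View pics/a6.png

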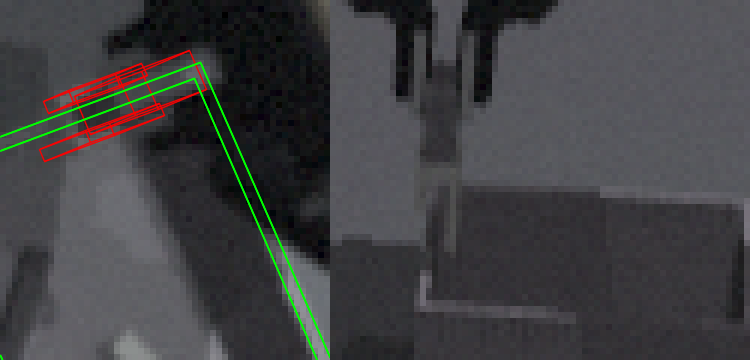

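View pics/a6b.png

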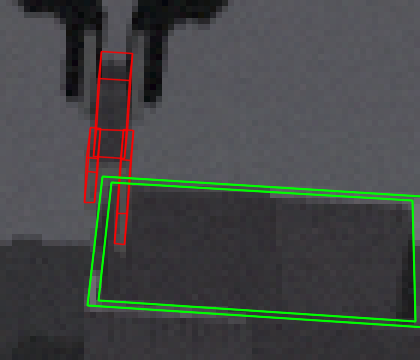

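```bash
python3 -m handwheel '[[[0.0016,-0.0011,0],[0,0,0],1],[[0,0,0.006],[0,0,0],1],[[0,0,0.006],[0,0,0],1],[[0,0,0.004],[0,0,0],1],[[0,0,0],[0,0,0],1]]'
python3 look.py a7
```

```text
clock: 9.0
position: [0.5307, -0.2951, 0.1203]
ee_rot: [[0.934, 0.358, -0.001], [0.358, -0.934, 0.001], [-0.001, -0.001, -1.0]]
wrist_force: [0.2, 0.2, -1.0]
grip_width: 0.0104
t 9.1 pos [ 0.5312 -0.2952  0.1211] yaw 0.366 w 0.0106 F [ 0.2 -0.5 -0.6] j7 0.51
tool shift mm [ 0.3  0.  22.6] tilt fix(tool) [-0.0003  0.0002 -0.    ] turn z 0.0
```

View pics/a7.png

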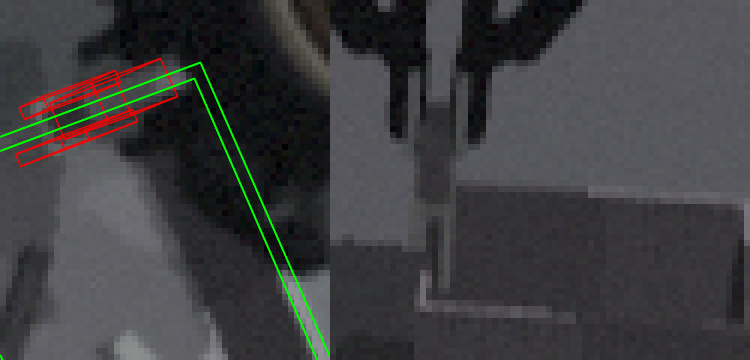

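View pics/a7b.png

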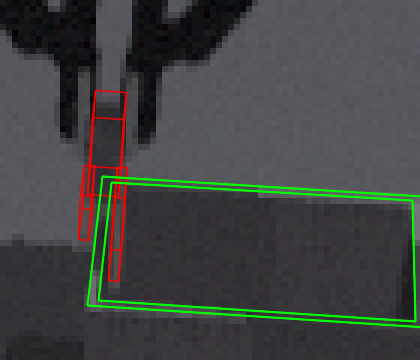

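```bash
python3 -m handwheel '[[[0,0,0.006],[0,0,0],1],[[0,0,0.006],[0,0,0],1],[[0,0,0.004],[0,0,0],1],[[0,0,0],[0,0,0],1]]'
python3 -m handwheel '[[[0,0,0.003],[0,0,0],1],[[0,0,0],[0,0,0],1]]'
python3 -m handwheel '[[[0,0,0.002],[0,0,0],1],[[0,0,0],[0,0,0],1]]'
```

```text
clock: 9.5
position: [0.5307, -0.2951, 0.1044]
ee_rot: [[0.934, 0.358, -0.001], [0.358, -0.934, 0.001], [-0.001, -0.001, -1.0]]
wrist_force: [0.4, 0.7, -0.5]
grip_width: 0.0104
clock: 9.7
position: [0.5311, -0.2952, 0.102]
ee_rot: [[0.934, 0.358, -0.0], [0.358, -0.934, 0.0], [-0.0, -0.0, -1.0]]
wrist_force: [-0.3, -0.2, -1.0]
grip_width: 0.0107
clock: 9.9
position: [0.5312, -0.2953, 0.1002]
ee_rot: [[0.934, 0.358, -0.0], [0.358, -0.934, 0.0], [-0.0, -0.0, -1.0]]
wrist_force: [0.4, -0.2, -0.4]
grip_width: 0.0101
```

```bash
python3 -m handwheel '[[[0,0,0.002],[0,0,0],1],[[0,0,0],[0,0,0],1]]'
python3 -m handwheel '[[[0,0,0.001],[0,0,0],1],[[0,0,0],[0,0,0],1]]'
python3 -m handwheel '[[[0,0,0.001],[0,0,0],1],[[0,0,0],[0,0,0],1]]'
python3 look.py a8
```

```text
clock: 10.1
position: [0.5315, -0.2954, 0.099]
ee_rot: [[0.934, 0.358, 0.001], [0.358, -0.934, -0.001], [0.0, 0.001, -1.0]]
wrist_force: [-0.3, 0.6, 5.3]
grip_width: 0.0105
clock: 10.3
position: [0.5316, -0.2954, 0.0989]
ee_rot: [[0.934, 0.358, 0.001], [0.358, -0.934, -0.001], [0.0, 0.001, -1.0]]
wrist_force: [-3.8, 0.8, 11.7]
grip_width: 0.0101
clock: 10.5
position: [0.5317, -0.2955, 0.0989]
ee_rot: [[0.934, 0.358, 0.001], [0.358, -0.934, -0.002], [0.0, 0.002, -1.0]]
wrist_force: [-6.6, 2.8, 20.0]
grip_width: 0.0105
t 10.6 pos [ 0.5317 -0.2955  0.0989] yaw 0.3659 w 0.0102 F [-5.6  2.2 19.7] j7 0.5
tool shift mm [-0.1 -0.4  0.4] tilt fix(tool) [ 0.002  -0.0004  0.    ] turn z -0.0001
```

View pics/a8.png

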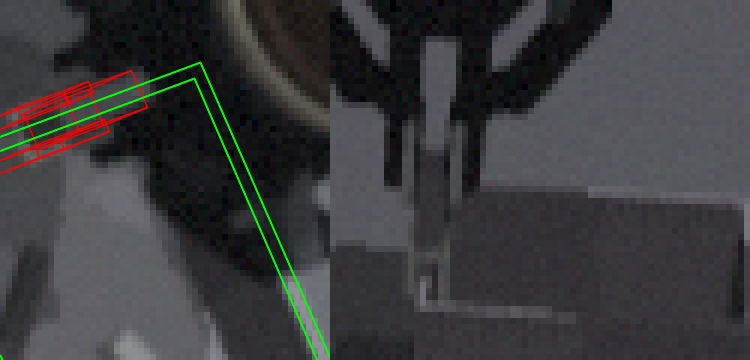

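```bash
python3 -m handwheel '[[[0,0,-0.0025],[0,0,0],1],[[0,0,0],[0,0,0],1]]'
python3 -m handwheel '[[[0,0,0],[0,0,0],0.6],[[0,0,0],[0,0,0],0.45],[[0,0,0],[0,0,0],0.4],[[0,0,0],[0,0,0],0.4],[[0,0,-0.005],[0,0,0],0.4],[[0,0,-0.02],[0,0,0],0.4],[[0,0,-0.03],[0,0,0],0.4],[[0,0,-0.04],[0,0,0],0.4],[[0,0,0],[0,0,0],0.4]]'
python3 look.py a9
```

```text
clock: 10.8
position: [0.5315, -0.2954, 0.0993]
ee_rot: [[0.934, 0.358, 0.001], [0.358, -0.934, -0.001], [0.001, 0.001, -1.0]]
wrist_force: [0.4, 0.7, -1.4]
grip_width: 0.0107
clock: 11.7
position: [0.5342, -0.296, 0.1997]
ee_rot: [[0.934, 0.358, 0.008], [0.358, -0.934, -0.004], [0.006, 0.007, -1.0]]
wrist_force: [1.2, -0.3, 0.5]
grip_width: 0.0255
t 11.8 pos [ 0.5317 -0.2956  0.1951] yaw 0.3658 w 0.0257 F [-0.3 -0.2 -0.2] j7 0.56
tool shift mm [-0.2 -0.7 96.6] tilt fix(tool) [ 0.0021 -0.0014  0.    ] turn z -0.0002
```

View pics/a9.png

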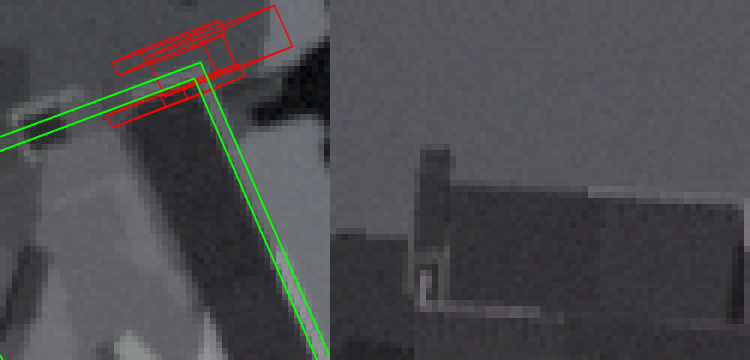

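```bash
python3 -m handwheel '[[[0,0,-0.01],[0,0,-0.15],0.4],[[0,0,-0.01],[0,0,-0.15],0.4],[[0,0,0],[0,0,-0.15],0.4],[[0,0,0],[0,0,-0.15],0.4],[[0.029,-0.026,0],[0,0,0],0.4],[[0.029,-0.026,0],[0,0,0],0.4],[[0.029,-0.026,0],[0,0,0],0.4],[[0.029,-0.026,0],[0,0,0],0.4],[[0.029,-0.026,0],[0,0,0],0.4],[[0.029,-0.026,0],[0,0,0],0.4]]'
python3 - <<'E'
from h import *
go([CR[0],CR[1],.16],CR[2]+np.pi/2)
E
```

```text
clock: 12.8
position: [0.5006, -0.0621, 0.2126]
ee_rot: [[0.569, 0.823, -0.002], [0.823, -0.569, 0.0], [-0.001, -0.002, -1.0]]
wrist_force: [0.4, 0.8, 0.3]
grip_width: 0.0254
t 12.8 pos [ 0.5006 -0.0621  0.2126] yaw 0.9658 w 0.0254 F [0.4 0.8 0.3] j7 0.73
tool shift mm [ 292.7 -261.6   52.9] tilt fix(tool) [-0.0018  0.0008  0.    ] turn z -0.002
```

```bash
python3 -m handwheel '[[[0.029,-0.026,0],[0,0,0],0.3],[[0.029,-0.026,0],[0,0,0],0.3],[[0.029,-0.026,0],[0,0,0],0.3],[[0.029,-0.026,0],[0,0,0],0.3],[[0.029,-0.026,0],[0,0,0],0.3],[[0.029,-0.026,0],[0,0,0],0.3],[[0.029,-0.026,0],[0,0,0],0.3],[[0.029,-0.026,0],[0,0,0],0.3],[[0.02,-0.018,0.01],[0,0,0],0.3],[[0,0,0.01],[0,0,0],0.3]]'
python3 -m handwheel '[[[0,0,0.02],[0,0,0],0.3],[[0,0,0.02],[0,0,0],0.3],[[0,0,0],[0,0,0],0.3]]'
cat > look2.py <<'E'
import sys
from h import *
import h; h.load()
from station import cams,r
go([CR[0],CR[1],.039],CR[2]+np.pi/2)
a=cams.read_camera("top")["image"];b=cams.read_camera("side")["image"]
def mk(img,n,o,k,w,hh):
    return cv2.resize(img[o[1]:o[1]+hh,o[0]:o[0]+w],None,fx=k,fy=k,interpolation=3)
cv2.imwrite(f"pics/{sys.argv[1]}.png",np.hstack([mk(a,"top",[130,215],4,90,100),mk(b,"side",[210,300],4,110,100)]))
E
python3 look2.py b1
```

```text
clock: 13.8
position: [0.4571, 0.2766, 0.1928]
ee_rot: [[0.564, 0.826, -0.002], [0.826, -0.564, 0.002], [0.001, -0.003, -1.0]]
wrist_force: [0.7, 0.3, -0.0]
grip_width: 0.0299
clock: 14.1
position: [0.4576, 0.27, 0.1504]
ee_rot: [[0.569, 0.822, -0.005], [0.822, -0.569, -0.003], [-0.006, -0.003, -1.0]]
wrist_force: [0.3, 0.3, -0.4]
grip_width: 0.0301
t 14.1 pos [0.4576 0.27   0.1504] yaw 0.9657 w 0.0301 F [ 0.3  0.3 -0.4] j7 -0.05
tool shift mm [ 44.6 -37.2 111.2] tilt fix(tool) [-0.0025  0.0059  0.    ] turn z -0.0021
```

View pics/b1.png

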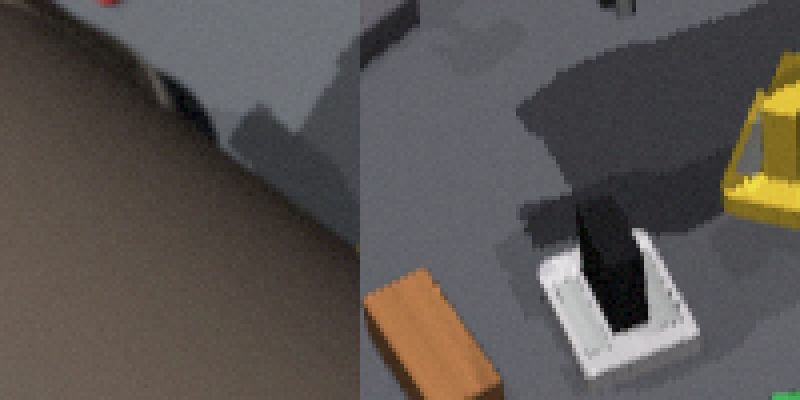

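```bash
python3 -m handwheel '[[[0.02,-0.017,0],[0,0,0],0.3],[[0.02,-0.017,0],[0,0,0],0.3],[[0.005,-0.003,0.02],[0,0,0],0.3],[[0,0,0.02],[0,0,0],0.3],[[0,0,0.01],[0,0,0],0.3],[[0,0,0],[0,0,0],0.3],[[0,0,0],[0,0,0],0.3]]'
python3 look2.py b2
```

```text
clock: 14.9
position: [0.4548, 0.3304, 0.1046]
ee_rot: [[0.569, 0.822, 0.001], [0.822, -0.569, 0.0], [0.001, 0.0, -1.0]]
wrist_force: [0.1, 0.0, -0.3]
grip_width: 0.03
t 14.9 pos [0.4548 0.3304 0.1046] yaw 0.9654 w 0.03 F [ 0.1  0.  -0.3] j7 -0.19
tool shift mm [-4.1 -0.8 65.6] tilt fix(tool) [ 0.0003 -0.0007  0.    ] turn z -0.0023
```

View pics/b2.png

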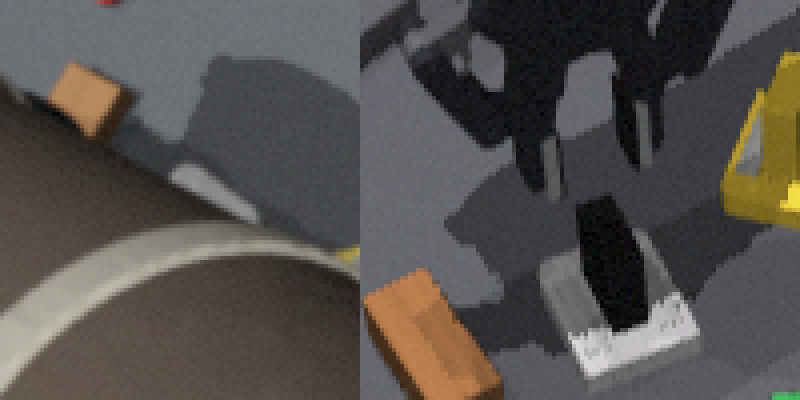

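```bash
python3 -m handwheel '[[[-0.004,-0.001,0.012],[0,0,0],0.3],[[0,0,0.012],[0,0,0],0.3],[[0,0,0],[0,0,0],0.3],[[0,0,0],[0,0,0],0.3]]'
python3 look2.py b3
```

```text
clock: 15.4
position: [0.4509, 0.3275, 0.0792]
ee_rot: [[0.568, 0.823, -0.001], [0.823, -0.568, -0.001], [-0.001, -0.001, -1.0]]
wrist_force: [-0.5, 0.5, 0.1]
grip_width: 0.03
t 15.4 pos [0.4509 0.3275 0.0792] yaw 0.9662 w 0.03 F [-0.5  0.5  0.1] j7 -0.22
tool shift mm [ 0.5  0.8 40.2] tilt fix(tool) [-0.0005  0.001  -0.    ] turn z -0.0016
```

View pics/b3.png

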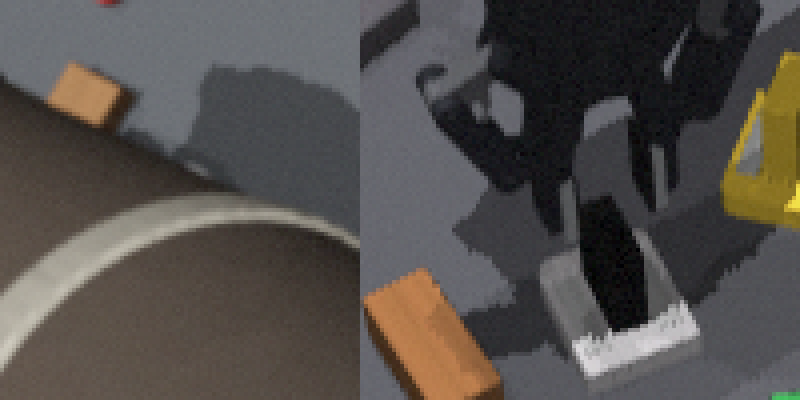

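The fin (crop 612,240) is centred between the finger tips (568,215 and 658,190). Going down to it and closing.

```bash
python3 -m handwheel '[[[0,0,0.01],[0,0,0],0.3],[[0,0,0.01],[0,0,0],0.3],[[0,0,0.01],[0,0,0],0.3],[[0,0,0.009],[0,0,0],0.3],[[0,0,0],[0,0,0],0.3],[[0,0,0],[0,0,0],0.3]]'
python3 look2.py b4
```

```text
clock: 16.1
position: [0.451, 0.3277, 0.0404]
ee_rot: [[0.568, 0.823, -0.001], [0.823, -0.568, -0.0], [-0.001, -0.0, -1.0]]
wrist_force: [-0.4, -0.3, -0.5]
grip_width: 0.0298
t 16.1 pos [0.451  0.3277 0.0404] yaw 0.9662 w 0.0298 F [-0.4 -0.3 -0.5] j7 -0.26
tool shift mm [0.2 0.8 1.4] tilt fix(tool) [-0.0004  0.0006  0.    ] turn z -0.0016
```

View pics/b4.png

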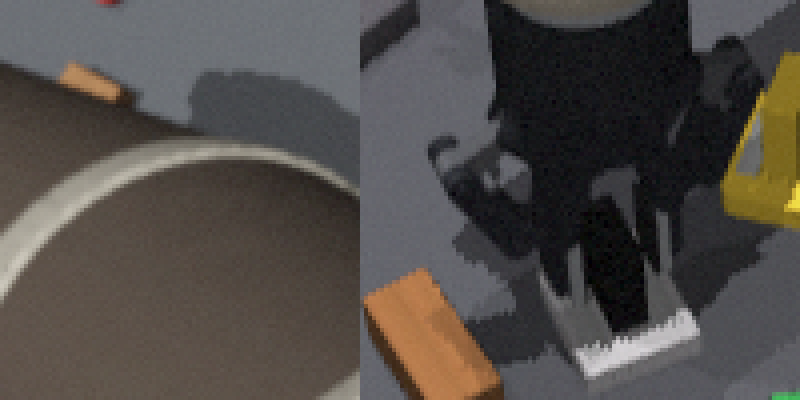

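```bash
python3 -m handwheel '[[[0,0,0.001],[0,0,0],0.6],[[0,0,0],[0,0,0],0.8],[[0,0,0],[0,0,0],1],[[0,0,0],[0,0,0],1],[[0,0,0],[0,0,0],1]]'
python3 -m handwheel '[[[0,0,-0.005],[0,0,0],1],[[0,0,-0.01],[0,0,0],1],[[0,0,-0.02],[0,0,0],1],[[0,0,-0.03],[0,0,0],1],[[0,0,-0.02],[0,0,0],1],[[0,0,0],[0,0,0],1],[[0,0,0],[0,0,0],1]]'
python3 look2.py b5
```

```text
clock: 16.7
position: [0.4516, 0.328, 0.0402]
ee_rot: [[0.569, 0.823, 0.001], [0.823, -0.569, 0.001], [0.001, 0.0, -1.0]]
wrist_force: [0.4, 0.4, 3.9]
grip_width: 0.0148
clock: 17.4
position: [0.4513, 0.3273, 0.1249]
ee_rot: [[0.569, 0.822, 0.001], [0.822, -0.569, -0.0], [0.0, 0.001, -1.0]]
wrist_force: [-0.4, 0.0, -2.0]
grip_width: 0.0155
t 17.4 pos [0.4513 0.3273 0.1249] yaw 0.9656 w 0.0155 F [-0.4  0.  -2. ] j7 -0.17
tool shift mm [ 0.4  0.2 85.9] tilt fix(tool) [ 0.0006 -0.0001 -0.    ] turn z -0.0022
```

View pics/b5.png

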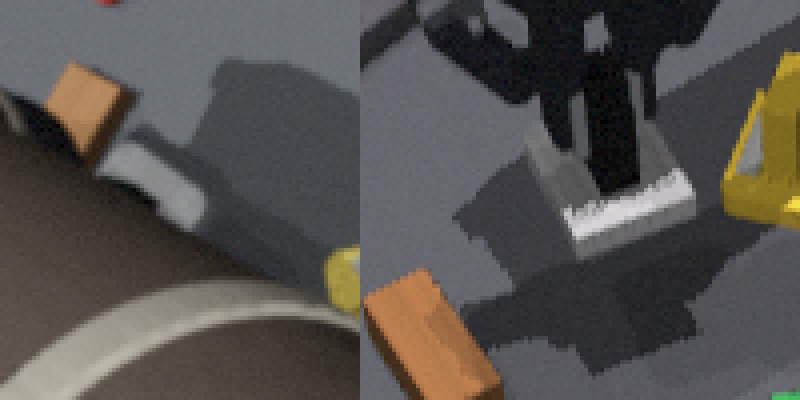

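```bash
python3 -m handwheel '[[[0,0,0],[0,0,-0.134],1],[[0,0,0],[0,0,-0.134],1],[[0,0,0],[0,0,-0.134],1],[[0,0,0],[0,0,-0.132],1],[[-0.025,0.0055,0],[0,0,0],1],[[-0.025,0.0055,0],[0,0,0],1],[[-0.025,0.0055,0],[0,0,0],1],[[-0.025,0.0055,0],[0,0,0],1],[[-0.025,0.0055,0],[0,0,0],1],[[-0.025,0.0055,0],[0,0,0],1]]'
python3 - <<'E'
from h import *
t=tw(DK,[-147,0,0])[0];go([t[0],t[1],.09],DK[2]+np.pi/2)
E
```

```text
clock: 18.5
position: [0.4729, 0.1744, 0.1237]
ee_rot: [[0.071, 0.998, -0.002], [0.998, -0.071, -0.0], [-0.0, -0.002, -1.0]]
wrist_force: [1.1, -0.5, -2.1]
grip_width: 0.0153
t 18.5 pos [0.4729 0.1744 0.1237] yaw 1.5002 w 0.0153 F [ 1.1 -0.5 -2.1] j7 0.55
tool shift mm [-198.7   44.3   33.7] tilt fix(tool) [-0.0021  0.0005 -0.    ] turn z 0.0004
```

```bash
python3 -m handwheel '[[[-0.025,0.0055,0],[0,0,0],1],[[-0.025,0.0055,0],[0,0,0],1],[[-0.025,0.0055,0],[0,0,0],1],[[-0.025,0.0055,0],[0,0,0],1],[[-0.025,0.0055,0],[0,0,0],1],[[-0.025,0.0055,0],[0,0,0],1],[[-0.02,0.005,0],[0,0,0],1],[[-0.01,0.002,0],[0,0,0],1],[[0,0,0],[0,0,0],1]]'
cat > look3.py <<'E'
import sys
from h import *
import h; h.load()
from station import cams,r
X=float(sys.argv[2]);t=tw(DK,[X,0,0])[0];go([t[0],t[1],float(sys.argv[3])],DK[2]+np.pi/2)
s=r.sense()["position"];d=R2(DK[2]).T@np.array([s[0]-DK[0],s[1]-DK[1],0]);print("in dock mm",(d*1000).round(1))
a=cams.read_camera("top")["image"];b=cams.read_camera("side")["image"]
p=[s[0],s[1],np.arctan2(r.sense()["ee_rot"][1,0],r.sense()["ee_rot"][0,0])-np.pi/2]
def mk(img,n,o,k,w,hh,dr=len(sys.argv)>4):
    im=cv2.resize(img[o[1]:o[1]+hh,o[0]:o[0]+w],None,fx=k,fy=k,interpolation=3)
    if dr: draw(im,n,p,CAR,np.array(o),k,(0,0,255),s[2]-.0402);draw(im,n,DK,DOCK[:12],np.array(o),k,(0,255,0))
    return im
cv2.imwrite(f"pics/{sys.argv[1]}.png",np.hstack([mk(a,"top",[310,150],3,100,180),mk(b,"side",[255,170],4,120,135)]))
E
python3 look3.py c1 -147 0.09 1
```

```text
clock: 19.4
position: [0.5003, -0.0079, 0.1239]
ee_rot: [[0.073, 0.997, -0.002], [0.997, -0.073, 0.0], [-0.0, -0.002, -1.0]]
wrist_force: [-0.8, 0.4, -1.6]
grip_width: 0.0152
t 19.4 pos [ 0.5003 -0.0079  0.1239] yaw 1.4977 w 0.0152 F [-0.8  0.4 -1.6] j7 0.92
tool shift mm [-18.7   4.2  33.9] tilt fix(tool) [-0.0016  0.0001  0.    ] turn z -0.0021
in dock mm [-151.1   18.7    0. ]
```

View pics/c1.png

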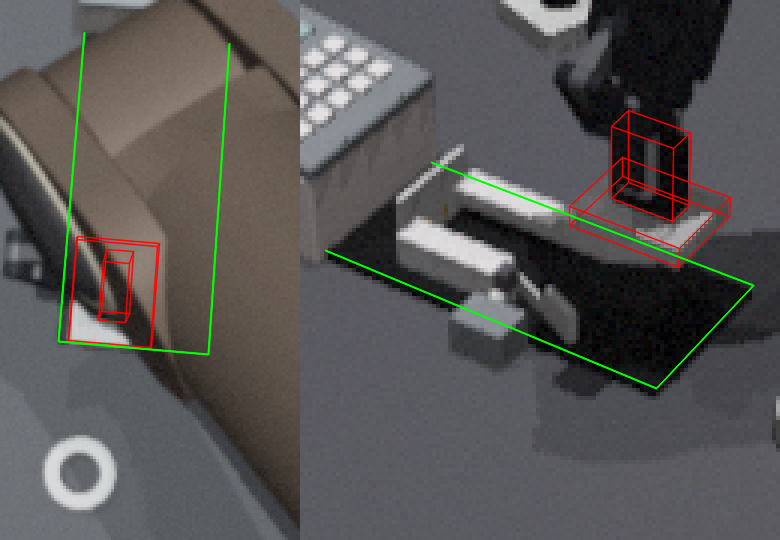

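```bash
python3 -m handwheel '[[[-0.0185,0.004,0],[0,0,0],1],[[0,0,0.02],[0,0,0],1],[[0,0,0.02],[0,0,0],1],[[0,0,0.02],[0,0,0],1],[[0,0,0.01],[0,0,0],1],[[0,0,0],[0,0,0],1],[[0,0,0],[0,0,0],1]]'
python3 look3.py c2 -147 0.0462 1
```

```text
clock: 20.2
position: [0.5037, -0.0244, 0.0553]
ee_rot: [[0.069, 0.998, 0.0], [0.998, -0.069, 0.0], [0.0, 0.0, -1.0]]
wrist_force: [-0.0, 0.8, -1.1]
grip_width: 0.0151
t 20.2 pos [ 0.5037 -0.0244  0.0553] yaw 1.5014 w 0.0151 F [-0.   0.8 -1.1] j7 0.86
tool shift mm [-2.5 -0.5  9.1] tilt fix(tool) [ 0.0004 -0.0005  0.    ] turn z 0.0016
in dock mm [-146.6    2.5    0. ]
```

View pics/c2.png

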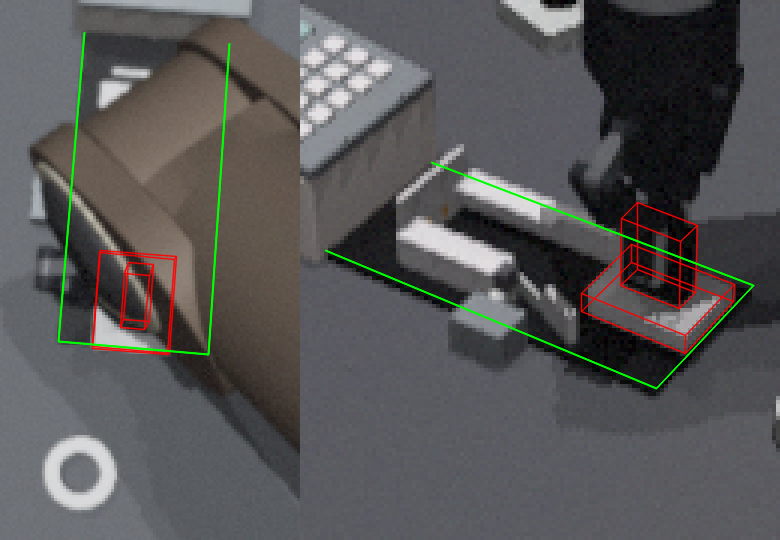

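```bash
python3 -m handwheel '[[[-0.0025,0,0.003],[0,0,0],1],[[0,0,0.003],[0,0,0],1],[[0,0,0.001],[0,0,0],1],[[0,0,0],[0,0,0],1]]'
python3 -m handwheel '[[[0,0,0.001],[0,0,0],1],[[0,0,0],[0,0,0],1]]'
python3 -m handwheel '[[[0,0,0.001],[0,0,0],1],[[0,0,0],[0,0,0],1]]'
python3 look3.py c3 -115 0.0462 1
```

```text
clock: 20.7
position: [0.5031, -0.028, 0.0477]
ee_rot: [[0.071, 0.997, -0.0], [0.997, -0.071, -0.0], [-0.0, -0.0, -1.0]]
wrist_force: [0.3, 0.2, -2.4]
grip_width: 0.0154
clock: 20.9
position: [0.5032, -0.0278, 0.0467]
ee_rot: [[0.071, 0.997, -0.0], [0.997, -0.071, 0.0], [0.0, -0.0, -1.0]]
wrist_force: [0.2, -0.4, -1.1]
grip_width: 0.0152
clock: 21.1
position: [0.5033, -0.0278, 0.0461]
ee_rot: [[0.071, 0.998, 0.0], [0.998, -0.071, -0.0], [-0.0, 0.0, -1.0]]
wrist_force: [-1.9, 1.1, 4.1]
grip_width: 0.0156
t 21.1 pos [ 0.5033 -0.0278  0.0461] yaw 1.5002 w 0.0156 F [-1.9  1.1  4.1] j7 0.85
tool shift mm [ 0.9 31.7 -0.1] tilt fix(tool) [0.0003 0.0003 0.    ] turn z 0.0004
in dock mm [-146.7   -0.9    0. ]
```

```bash
python3 -m handwheel '[[[0.0009,0.003,-0.0005],[0,0,0],1],[[0,0.005,0],[0,0,0],1],[[0,0.005,0],[0,0,0],1],[[0,0.005,0],[0,0,0],1],[[0,0.004,0],[0,0,0],1],[[0,0,0],[0,0,0],1]]'
python3 look3.py c4 -105 0.0462 1
```

```text
clock: 21.8
position: [0.526, -0.0285, 0.0462]
ee_rot: [[0.071, 0.997, 0.001], [0.997, -0.071, 0.0], [0.0, 0.001, -1.0]]
wrist_force: [0.5, 0.0, 0.1]
grip_width: 0.0155
t 21.8 pos [ 0.526  -0.0285  0.0462] yaw 1.4998 w 0.0155 F [0.5 0.  0.1] j7 0.87
tool shift mm [ 0. 19.  0.] tilt fix(tool) [ 0.0006 -0.0004 -0.    ] turn z -0.0
in dock mm [-124.   -0.    0.]
```

View pics/c4.png

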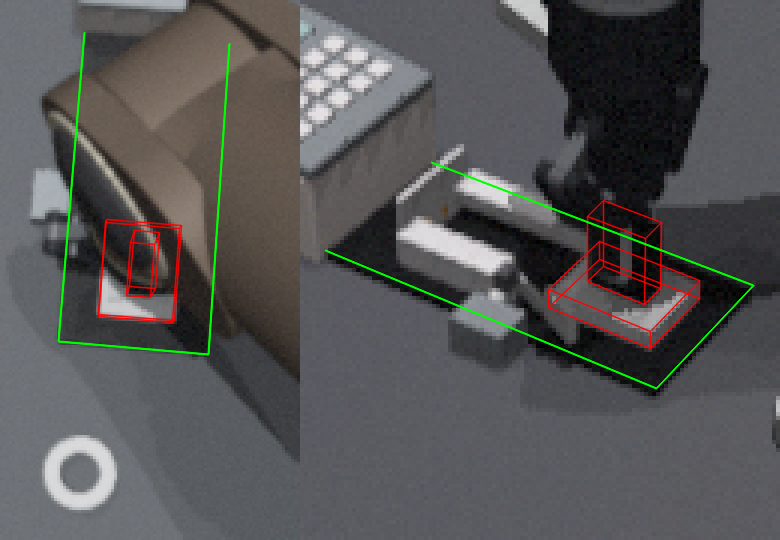

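```bash
python3 -m handwheel '[[[0,0.003,0],[0,0,0],1],[[0,0.003,0],[0,0,0],1],[[0,0.003,0],[0,0,0],1],[[0,0,0],[0,0,0],1]]'
python3 -m handwheel '[[[0,0.003,0],[0,0,0],1],[[0,0.003,0],[0,0,0],1],[[0,0.003,0],[0,0,0],1],[[0,0,0],[0,0,0],1]]'
python3 look3.py c5 -33 0.0462 1
```

```text
clock: 22.3
position: [0.5348, -0.0292, 0.0463]
ee_rot: [[0.071, 0.997, 0.0], [0.997, -0.071, 0.0], [0.0, 0.0, -1.0]]
wrist_force: [-0.6, 0.2, -1.8]
grip_width: 0.0153
clock: 22.7
position: [0.5428, -0.03, 0.0462]
ee_rot: [[0.071, 0.997, -0.001], [0.997, -0.071, -0.001], [-0.001, -0.001, -1.0]]
wrist_force: [-2.9, -1.2, 2.0]
grip_width: 0.0151
t 22.7 pos [ 0.5428 -0.03    0.0462] yaw 1.4998 w 0.0151 F [-2.9 -1.2  2. ] j7 0.88
tool shift mm [ 0.3 74.1 -0.1] tilt fix(tool) [-0.0013  0.0007  0.    ] turn z 0.0
in dock mm [-107.1   -0.3    0. ]
```

Catch contact felt (≈3 N). Continuing.

```bash
python3 -m handwheel '[[[0,0.003,0],[0,0,0],1],[[0,0.003,0],[0,0,0],1],[[0,0.003,0],[0,0,0],1],[[0,0.003,0],[0,0,0],1],[[0,0,0],[0,0,0],1]]'
python3 -m handwheel '[[[0,0.003,0],[0,0,0],1],[[0,0.003,0],[0,0,0],1],[[0,0.003,0],[0,0,0],1],[[0,0.003,0],[0,0,0],1],[[0,0,0],[0,0,0],1]]'
python3 look3.py c5 -33 0.0462 1
```

```text
clock: 23.3
position: [0.5528, -0.0312, 0.0463]
ee_rot: [[0.071, 0.997, -0.005], [0.997, -0.071, -0.002], [-0.002, -0.005, -1.0]]
wrist_force: [-11.1, -1.9, 13.4]
grip_width: 0.015
clock: 23.8
position: [0.5665, -0.0325, 0.0462]
ee_rot: [[0.071, 0.997, -0.002], [0.997, -0.071, -0.002], [-0.002, -0.002, -1.0]]
wrist_force: [-6.2, -2.3, 4.7]
grip_width: 0.0152
t 23.8 pos [ 0.5665 -0.0325  0.0462] yaw 1.4994 w 0.0152 F [-6.2 -2.3  4.7] j7 0.9
tool shift mm [ 1.1 50.4 -0. ] tilt fix(tool) [-0.0016  0.0019 -0.    ] turn z -0.0004
in dock mm [-83.4  -1.1   0. ]
```

View pics/c5.png

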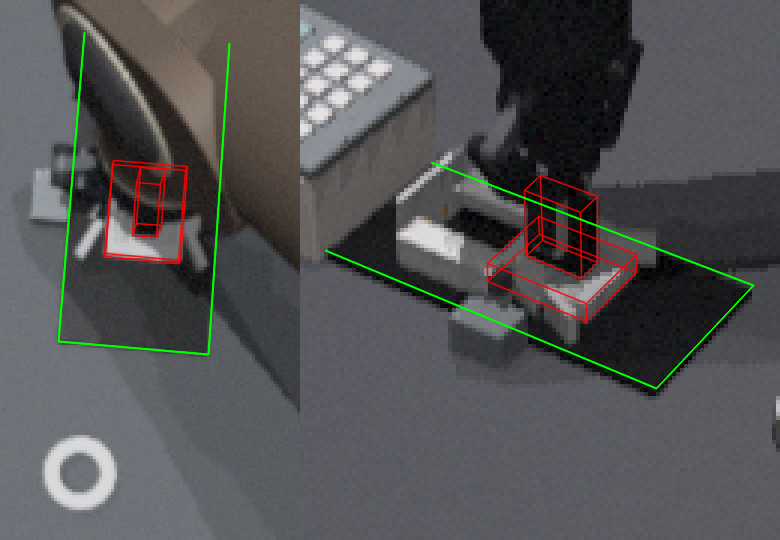

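```bash
python3 -m handwheel '[[[0,0.004,0],[0,0,0],1],[[0,0.004,0],[0,0,0],1],[[0,0.004,0],[0,0,0],1],[[0,0.004,0],[0,0,0],1],[[0,0,0],[0,0,0],1]]'
python3 -m handwheel '[[[0,0.004,0],[0,0,0],1],[[0,0.004,0],[0,0,0],1],[[0,0.004,0],[0,0,0],1],[[0,0.004,0],[0,0,0],1],[[0,0,0],[0,0,0],1]]'
python3 look3.py c6 -33 0.0462 1
```

```text
clock: 24.4
position: [0.5827, -0.0337, 0.0463]
ee_rot: [[0.071, 0.997, -0.001], [0.997, -0.071, -0.002], [-0.002, -0.001, -1.0]]
wrist_force: [-4.5, -2.5, 4.1]
grip_width: 0.0153
clock: 24.9
position: [0.5988, -0.0349, 0.0463]
ee_rot: [[0.071, 0.997, -0.001], [0.997, -0.071, -0.002], [-0.002, -0.001, -1.0]]
wrist_force: [-3.6, -3.2, 4.7]
grip_width: 0.0151
t 24.9 pos [ 0.5988 -0.0349  0.0463] yaw 1.4995 w 0.0151 F [-3.6 -3.2  4.7] j7 0.92
tool shift mm [ 1.2 18.   0. ] tilt fix(tool) [-0.001   0.0018  0.    ] turn z -0.0003
in dock mm [-51.   -1.2   0. ]
```

```bash
python3 -m handwheel '[[[0,0.004,0],[0,0,0],1],[[0,0.004,0],[0,0,0],1],[[0,0.004,0],[0,0,0],1],[[0,0,0],[0,0,0],1]]'
python3 -m handwheel '[[[0,0.002,0],[0,0,0],1],[[0,0.002,0],[0,0,0],1],[[0,0,0],[0,0,0],1]]'
python3 -m handwheel '[[[0,0.0015,0],[0,0,0],1],[[0,0,0],[0,0,0],1]]'
python3 -m handwheel '[[[0,0.0015,0],[0,0,0],1],[[0,0,0],[0,0,0],1]]'
python3 look3.py c7 -33 0.0462 1
```

```text
clock: 25.4
position: [0.6108, -0.0356, 0.0463]
ee_rot: [[0.071, 0.997, -0.001], [0.997, -0.071, -0.002], [-0.002, -0.001, -1.0]]
wrist_force: [-4.1, -3.4, 3.1]
grip_width: 0.0152
clock: 25.7
position: [0.6156, -0.0354, 0.0463]
ee_rot: [[0.071, 0.997, 0.001], [0.997, -0.071, -0.0], [-0.0, 0.001, -1.0]]
wrist_force: [0.2, 0.0, -1.8]
grip_width: 0.0151
clock: 25.9
position: [0.617, -0.0346, 0.0463]
ee_rot: [[0.071, 0.998, 0.001], [0.998, -0.071, 0.001], [0.001, 0.001, -1.0]]
wrist_force: [-0.1, 0.6, -1.2]
grip_width: 0.0154
clock: 26.1
position: [0.618, -0.0347, 0.0463]
ee_rot: [[0.07, 0.998, -0.0], [0.998, -0.07, 0.0], [0.0, -0.0, -1.0]]
wrist_force: [-1.0, 0.9, -0.6]
grip_width: 0.015
t 26.1 pos [ 0.618  -0.0347  0.0463] yaw 1.5003 w 0.015 F [-1.   0.9 -0.6] j7 0.94
tool shift mm [-0.4 -1.2  0.1] tilt fix(tool) [-0.0002 -0.0005 -0.    ] turn z 0.0005
in dock mm [-31.8   0.4   0. ]
```

View pics/c7.png

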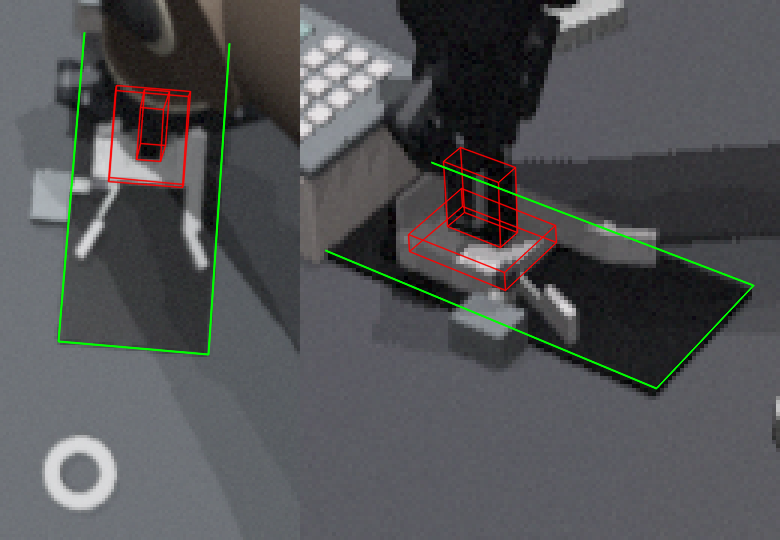

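The side force and friction vanished at about dock x -34, so the catch has probably clicked. I'll confirm by feeling for the stop wall ahead and the catch behind.

```bash
python3 -m handwheel '[[[0,0.001,0],[0,0,0],1],[[0,0,0],[0,0,0],1]]'
python3 -m handwheel '[[[0,-0.0025,0],[0,0,0],1],[[0,0,0],[0,0,0],1]]'
python3 -m handwheel '[[[0,-0.0015,0],[0,0,0],1],[[0,0,0],[0,0,0],1]]'
python3 -m handwheel '[[[0,-0.001,0],[0,0,0],1],[[0,0,0],[0,0,0],1]]'
```

```text
clock: 26.4
position: [0.6181, -0.0347, 0.0463]
ee_rot: [[0.07, 0.998, -0.002], [0.998, -0.07, 0.0], [0.0, -0.002, -1.0]]
wrist_force: [-5.7, 1.5, 2.3]
grip_width: 0.0152
clock: 26.6
position: [0.6166, -0.0352, 0.0463]
ee_rot: [[0.071, 0.997, 0.001], [0.997, -0.071, -0.0], [-0.0, 0.001, -1.0]]
wrist_force: [-0.3, -0.8, -0.9]
grip_width: 0.0152
clock: 26.8
position: [0.6154, -0.0352, 0.0464]
ee_rot: [[0.071, 0.997, 0.001], [0.997, -0.071, -0.0], [-0.0, 0.001, -1.0]]
wrist_force: [1.5, -0.6, -1.3]
grip_width: 0.0152
clock: 27.0
position: [0.6151, -0.0352, 0.0466]
ee_rot: [[0.071, 0.997, 0.002], [0.997, -0.071, -0.0], [0.0, 0.002, -1.0]]
wrist_force: [5.5, -1.5, -3.3]
grip_width: 0.0152
```

Stop wall at 0.6181 and a hard back stop at 0.6152: about 2.7 mm of play, so the catch is shut. I'll move forward off the catch, release and go up.

```bash
python3 -m handwheel '[[[0,0.0025,0],[0,0,0],1],[[0,0,0],[0,0,0],1],[[0,0,0],[0,0,0],0.6],[[0,0,0],[0,0,0],0.4],[[0,0,0],[0,0,0],0.3],[[0,0,0],[0,0,0],0.3]]'
python3 -m handwheel '[[[0,0,-0.01],[0,0,0],0.3],[[0,0,-0.02],[0,0,0],0.3],[[0,0,-0.03],[0,0,0],0.3],[[0,0,-0.04],[0,0,0],0.3],[[0,0,-0.04],[0,0,0],0.3],[[0,0,0],[0,0,0],0.3]]'
python3 -m handwheel '[[[0,-0.04,0],[0,0,0],0.3],[[0.02,-0.04,0],[0,0,0],0.3],[[0.03,-0.04,0],[0,0,0],0.3],[[0.04,-0.03,0],[0,0,0],0.3],[[0.04,0,0],[0,0,0],0.3],[[0.04,0,0],[0,0,0],0.3],[[0.04,0,0],[0,0,0],0.3],[[0,0,0],[0,0,0],0.3]]'
python3 - <<'E'
from h import *
from station import cams
for n in("side","top"):cv2.imwrite(f"pics/f_{n}.png",cams.read_camera(n)["image"])
E
```

```text
clock: 27.6
position: [0.6164, -0.0349, 0.0463]
ee_rot: [[0.071, 0.998, -0.0], [0.998, -0.071, 0.0], [0.0, -0.0, -1.0]]
wrist_force: [0.5, 0.1, -0.1]
grip_width: 0.0299
clock: 28.2
position: [0.6193, -0.0338, 0.1929]
ee_rot: [[0.07, 0.997, 0.009], [0.998, -0.07, -0.0], [0.001, 0.009, -1.0]]
wrist_force: [0.5, 0.4, 0.2]
grip_width: 0.0298
clock: 29.0
position: [0.4806, 0.1917, 0.1874]
ee_rot: [[0.063, 0.998, 0.001], [0.998, -0.063, 0.004], [0.004, 0.001, -1.0]]
wrist_force: [-0.3, -0.5, 0.2]
grip_width: 0.03
```

View pics/f_side.png

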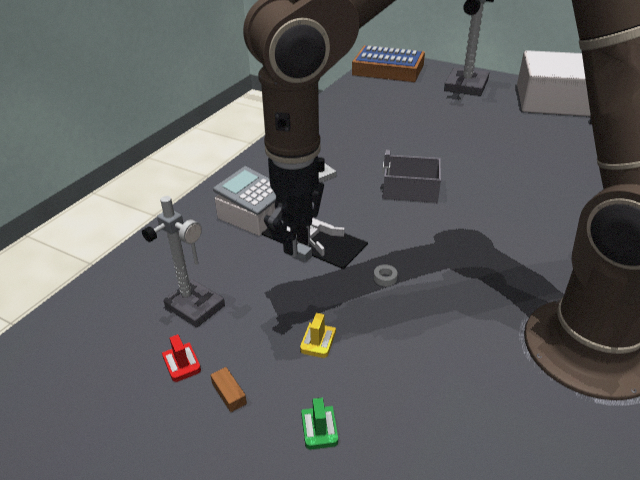

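View pics/f_top.png

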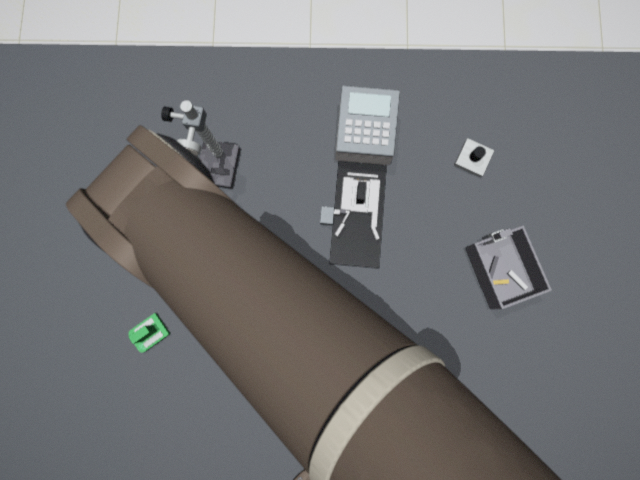

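Run:
```python
import cv2,numpy as np,h
from h import *
h.load()
a=cv2.imread("pics/f_top.png");b=cv2.imread("pics/f_side.png")
x=cv2.resize(a[155:275,315:400],None,fx=5,fy=5,interpolation=3)
p=tw(DK,[-33.2,0,0])[0]
y=x.copy();draw(y,"top",[p[0],p[1],DK[2]],CAR[:12],np.array([315,155]),5,(0,0,255),.006)
z=cv2.resize(a[215:325,455:560],None,fx=3,fy=3,interpolation=3);z2=cv2.resize(b[135:210,370:450],None,fx=3.9,fy=3.5,interpolation=3)
z2=cv2.resize(z2,(315,270))
cv2.imwrite("pics/f2.png",cv2.resize(np.hstack([y,np.vstack([z,z2])]),None,fx=1,fy=1)[:600])
```

```text
(no output)
```

View pics/f2.png

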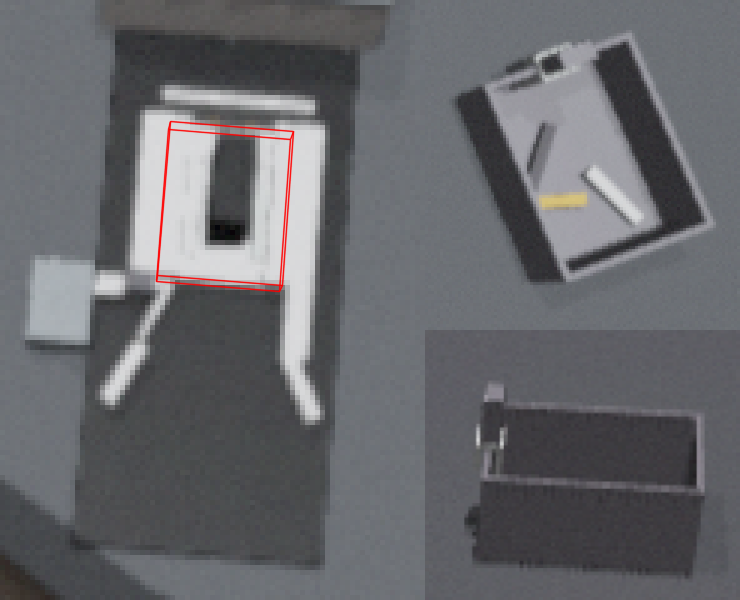

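The carrier sits square in the bay with its rear edge level with the lip ends (crop 157-283, 283), the pawl stands behind it, and the guard hangs on the bin's far rim. Handing in.

Run:
```python
from station import r
s=r.sense();print(s["clock"],s["wrist_force"].round(1));print(r.hand_in())
```

```text
29.1 [-0.7 -1.4 -0.3]
the job is handed in; nothing more can be done
None
```

The job is handed in: both steps were done in the order asked, at 29.1 s of the 64 s allowed.

- **Guard:** I lifted it off the stop wall, hung it on the bin's far short rim and let go. Contact came at the height I had worked out. The last pictures show it upright, with the long leg inside the bin.
- **Carrier:** I set the aluminium carrier with the black fin on the apron at dock x about -147 mm and slid it in nose first. The catch pushed back with up to about 11 N along the slide.
- **Catch:** The side force dropped away near dock x -34 mm. Pushing forward and pulling back then found a hard stop at each end, about 2.7 to 3 mm apart, against the 2.5 mm expected. I took that to mean the catch is shut. I then let go and moved the gripper clear.
- **Other things:** The ring gauge, knobbed block, case and stand look where they were. The last top picture hides the case and part of the stand behind the arm, so for those I relied on the side picture.

**Disagreements:** The side camera put the dock 1 to 2 pixels off from the top camera, which is about its stated calibration error. I could not see the catch itself close; I judged that from the forces and from the carrier's position in the last picture.

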